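Kit the welder's parts tray

TASK

Put the parts for the next weld into the blue kit tray, each lying inside its own recess and the same way up as it is now: the flange with the hole through its hub in the big round recess, the hexagon nut in the small round one, the square tube in the oblong one and the L-shaped angle piece in the square one. Leave the two look-alikes, the flange with the solid hub and the T-shaped piece, where they are on the bench.

Things in the scene. Friction and masses are not known exactly. Their poses are not given: they have to be found in the camera images.
- flange_mid (a point): WANTED flange, bare steel: a disc 64 mm across and 8 mm thick with a round hub 32 mm across on top of it, 45 mm high in all, and a 22 mm hole right through. Stands hub up on the bench. Point: on its axis, half-way up (22.5 mm above its underside); z up along the axis.
- nut_mid (a point): WANTED long hexagon nut, bare steel, 30 mm across flats, 35 mm across corners, 36 mm high, hole 18 mm, standing on its end. Point: its centre, half-way up (18 mm above its underside); z up; x and the directions 60 degrees from it are square to its flats, y points at a corner.
- tube_mid (a point): WANTED piece of square steel tube, 40 x 40 mm, 70 mm long, wall 4 mm, lying on one side. Point: its centre, 20 mm above its underside; x along the tube, z up.
- angle_mid (a point): WANTED steel angle piece (L-shaped from the end): a foot plate 50 x 50 mm, 8 mm thick, lying flat, with an upright wall 8 mm thick, 50 mm long, 50 mm high in all, along one edge. Point: centre of the foot's outline, half-way up (25 mm above the underside), so in free air beside the wall; z up, y along the wall; the wall's middle plane lies at x = -21 mm from the point.
- blank_flange_mid (a point): LOOK-ALIKE, to be left: the same as the wanted flange but its 32 mm hub is solid with a flat closed top, no hole. Point on its axis, 22.5 mm up; z up.
- tee_mid (a point): LOOK-ALIKE, to be left: steel tee piece with the same 50 x 50 x 8 mm foot and 8 mm wall as the angle, 50 mm high, but the wall stands along the middle of the foot. Point at its centre, 25 mm up; z up, y along the wall.
- nest_biground_floor (a point): Big round recess, 89 mm across, for the bored flange: one of four grey 100 x 100 mm plastic nest blocks (recess floor lined with black rubber) that fill a low blue tray two by two, in any of the four places. The point is the centre of the recess floor, about 10 mm above the bench; z up; the recess walls rise 8 mm above that floor (the blue tray rim 7 mm).
- nest_smallround_floor (a point): Small round recess, 59 mm across, for the nut: one of four grey 100 x 100 mm plastic nest blocks (recess floor lined with black rubber) that fill a low blue tray two by two, in any of the four places. The point is the centre of the recess floor, about 10 mm above the bench; z up; the recess walls rise 8 mm above that floor (the blue tray rim 7 mm).
- nest_slot_floor (a point): Oblong recess, 91 mm along its x by 59 mm along its y, for the square tube lying along x: one of four grey 100 x 100 mm plastic nest blocks (recess floor lined with black rubber) that fill a low blue tray two by two, in any of the four places. The point is the centre of the recess floor, about 10 mm above the bench; z up; the recess walls rise 8 mm above that floor (the blue tray rim 7 mm).
- nest_square_floor (a point): Square recess, 77 x 77 mm, sides along its x and y, for the angle piece: one of four grey 100 x 100 mm plastic nest blocks (recess floor lined with black rubber) that fill a low blue tray two by two, in any of the four places. The point is the centre of the recess floor, about 10 mm above the bench; z up; the recess walls rise 8 mm above that floor (the blue tray rim 7 mm).
Mind the look-alikes: they are no part of the job. What is shaped like the part that bears angle_mid but turquoise or yellow is not meant. Leave any turquoise look-alike of the part that bears nut_mid alone.

How it is judged:
At the end, for the whole second after the job is handed in: Flange, nut, tube and angle rest upright (0.08 rad) on the floor of their own recess (height within 3 mm), at rest, within 16 mm (flange), 17 mm (nut), or 15 (tube), 16 mm (angle) along x and y of its centre; the solid flange and tee are within 25 mm of their start (z of flange_mid in the frame of nest_biground_floor between 0.0195 and 0.0255 m and angle between each of flange_mid, nut_mid, tube_mid, angle_mid's own z axis and vertical below 0.08 rad and linear speed of each of flange, nut, tube, angle below 0.02 m/s and horizontal distance between flange_mid and nest_biground_floor below 0.016 m and z of nut_mid in the frame of nest_smallround_floor between 0.015 and 0.021 m and horizontal distance between nut_mid and nest_smallround_floor below 0.017 m and z of tube_mid in the frame of nest_slot_floor between 0.017 and 0.023 m and x of tube_mid in the frame of nest_slot_floor between -0.015 and 0.015 m and y of tube_mid in the frame of nest_slot_floor between -0.015 and 0.015 m and z of angle_mid in the frame of nest_square_floor between 0.022 and 0.028 m and x of angle_mid in the frame of nest_square_floor between -0.016 and 0.016 m and y of angle_mid in the frame of nest_square_floor between -0.016 and 0.016 m and distance of each of blank_flange_mid, tee_mid from where it was at the start of the episode below 0.025 m); the robot touches nothing.
It fails at once if a look-alike is moved more than 25 mm (distance of any of blank_flange_mid, tee_mid from where it was at the start of the episode above 0.025 m).
It also fails if it takes over 102 s, if anything falls off the work surface, if the arm or the gripper's body presses on something with over 40 N, if the wrist force passes 120 N, or if a joint passes its speed limit or range.

ROBOT

A 6-joint arm with a two-finger parallel gripper is mounted at the origin on the work surface. World frame = base frame: x ahead of the robot, y to its left, z up, the work surface at z = 0. Lengths are in m, angles in rad, forces in N, time in s.
With the tool pointing down it reaches from about 0.375 to 0.825 m from the base axis. Payload 5.5 kg.
Tool frame: the origin (TCP) lies between the finger pads; the fingertips stand 11 mm ahead of it and the grasp point (between the pads) lies 8 mm behind it (arm.tcp_to_tips is the distance from the TCP to the fingertips, in m); z points along the fingers, y is the direction in which the jaws open and shut (so a half turn about z gives the same grasp; the last joint's range is limited). The gripper opens to 85 mm and grips with 20 to 120 N. Pads are 22 mm wide; open, the fingers measure 114 mm over their backs; the gripper's body (76 mm by 85 mm) begins 54 mm behind the grasp point. The pads swing forward as they close: fully open they stand 13 mm farther back than shut.
Start: joints at [1.242, 0.314, -0.047, 1.21, 0, 1.571], TCP at [0.194, 0.568, 0.242] pointing down, gripper open.
Joint ranges: [-2.67, 2.67], [-0.69, 1.73], [-1.03, 1.25], [-2.08, 2.16], [-1.42, 1.45], [-3.14, 3.14]. Speed limits (rad/s): [2.39, 2.39, 3.01, 3.14, 3.14, 3.14].

INTERFACE

Orientations are given as [roll, pitch, yaw] about the fixed x, y, z axes, in that order (R = Rz(yaw) Ry(pitch) Rx(roll)).
In Python, from plant import monitor, vision, arm gives the robot as it stands.
- The arm moves only by the tool send_rows, never from a script. Its argument "rows" is one flat list of numbers, 7 for each row, row after row: the turn, a rotation vector about the tool's x, y, z in degrees, then the shift along the tool's x, y, z in mm, then the closure, from -1 (fully open) to 1 (shut). A call has 1 to 10 rows; each row shifts and turns the pose as measured when the row begins, along the tool's axes as they then stand; what a row does not reach is not made up. A row lasts 1/12 s, in which the tool goes at most 41.7 mm and 7.16 degrees, less where a joint would pass 70% of its speed; a pose out of reach is approached as far as the arm can. A call with a gripper value outside its range is refused whole. The fingers move at their own pace and stop on an object; "force" is the grip in N (left out, the last holds). Time passes only in rows, so rows that do not move let the fingers close. It gives the time, the measured TCP pose, the force and the opening at its end, in the units of the state.
- monitor.read_state(): the state, without advancing time (a new reading comes with each control period).
- vision.get_image(name): name is "side" or "top" or "wrist"; returns the picture (384x512x3 uint8, blue, green, red); there is no depth.
- vision.camera_params(name): a dict with "fx", "fy", "cx", "cy" (pixels), "R" (3x3) and "t" (3): a world point X has camera coordinates R X + t. Camera axes: x right, y down, z forward; pixel columns grow to the right and rows downward; lengths in m; the calibration is good to about 2 mm. The wrist camera is an equidistant fisheye: a pixel r from the principal point sees the ray r / f radians off the axis. A picture is of the moment at which its call begins: read the wrist's pose just before it. camera_params takes no time and is no camera call; for the wrist camera it gives the pose at the moment of the call.
- arm.hand_in(): hands the job in, once; it reports no verdict.
The state is a dict: "clock": time; "q": joint angles; "joint_velocities": joint speeds; "joint_torque": joint torques, N m; "position": TCP position; "tcp_rot": TCP orientation; "force": force on the tool from outside, world axes, zero at the start; "ft_torque": the same for the moment, N m; "grip_width": finger opening in m.
Only numpy, scipy, OpenCV 4.12 (cv2) and the standard library are available. Lean on these libraries where they do the work, as an engineer would, in place of code of your own. Each camera call takes 0.05 s, during which the arm holds its last target.

## Working session

There is one attempt and no reset: what is moved stays moved. The work goes in short steps, Python scripts to look and compute and a tool call to move; the robot and the scene stay as the last step left them, time stands still between calls to the robot, and variables do not carry over. Pictures are saved under pics/ and viewed, and the job is handed in when it is done.

Besides the shell and the picture viewer there is one more tool, called after ">>>" by a JSON object that holds its "fn" and its "kwargs", one argument or row to a line. send_rows: Moves the arm, as the interface text tells. Its arguments: {"type":"object","properties":{"rows":{"type":"array","items":{"type":"number"}},"force":{"type":"number"}},"required":["rows"]}

```bash
mkdir -p pics; ls; python3 - <<'E'
from plant import monitor, vision, arm
import cv2
print(monitor.read_state())
for n in ("side","top","wrist"):
    p=vision.camera_params(n); print(n,p)
    cv2.imwrite(f"pics/{n}0.png",vision.get_image(n))
E
```

```text
pics
{'clock': 0.0, 'q': array([ 1.24198574e+00,  3.14176666e-01, -4.80677271e-02,  1.21018515e+00,
        5.43887206e-06,  1.57079233e+00]), 'joint_velocities': array([-0.00037857,  0.00048459,  0.00013658, -0.00105445, -0.00035611,
        0.00140663]), 'joint_torque': array([ 6.43567982e-04, -5.39587533e+01,  3.39752448e+01,  1.90792250e-02,
        1.48136496e-04,  7.01639067e-06]), 'position': array([0.19357262, 0.56734021, 0.2414691 ]), 'tcp_rot': array([-3.13995944e+00, -5.44539823e-06,  2.81278606e+00]), 'force': array([0.2094734 , 0.30622573, 0.18390764]), 'ft_torque': array([-0.04463758,  0.06272353,  0.00568831]), 'grip_width': 0.08544654454468661}
side {'fx': 362.7101377052921, 'fy': 362.7101377052921, 'cx': 250.96434257436994, 'cy': 190.38453315070947, 'R': array([[ 0.95834796, -0.284887  ,  0.02021361],
       [-0.16191933, -0.60026321, -0.78324084],
       [ 0.23526862,  0.74734428, -0.62138973]]), 't': array([-0.46095547,  0.12282544,  0.71692892])}
top {'fx': 386.221862448493, 'fy': 386.221862448493, 'cx': 257.4155361894003, 'cy': 193.29597414668066, 'R': array([[-0.0129473 , -0.99989608, -0.00633947],
       [-0.99407664,  0.01355562, -0.10783263],
       [ 0.10790736,  0.00490578, -0.99414885]]), 't': array([0.00888261, 0.4912586 , 0.98435008])}
wrist {'fx': 297.3186396354542, 'fy': 297.3186396354542, 'cx': 254.2444538255399, 'cy': 198.5244589380977, 'R': array([[ 0.32322282,  0.94632094, -0.0019192 ],
       [ 0.90571109, -0.30876321,  0.29043537],
       [ 0.27425249, -0.09561358, -0.95689269]]), 't': array([-0.59855537, -0.03767496,  0.37923854])}
```

View pics/top0.png

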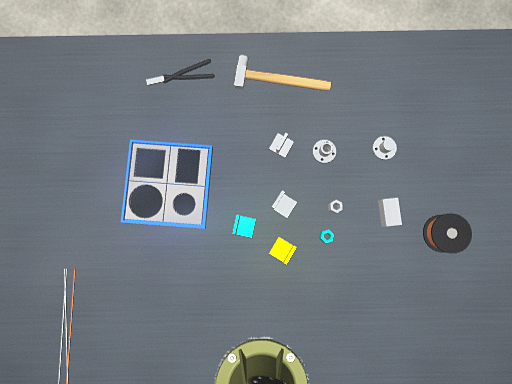

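View pics/side0.png

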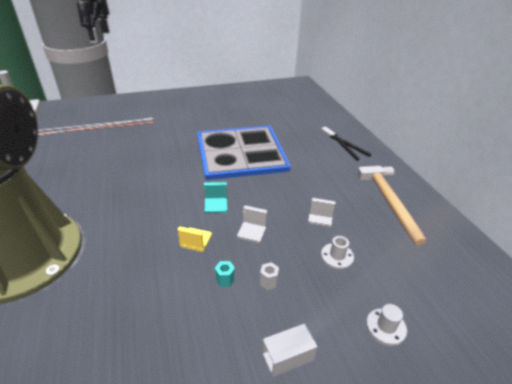

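View pics/wrist0.png

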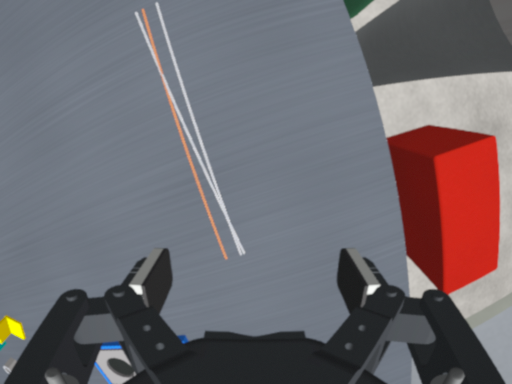

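Candidates (top pixels):
- Flange: (324,151) or (385,147).
- Angle or tee: (284,204), (281,145), turquoise (244,226) and yellow (283,250).
- Nut: (336,206), or turquoise (327,236).
- Tube: (390,212).

I'll check these in crops.

```bash
python3 - <<'E'
import cv2,numpy as np
t=cv2.imread("pics/top0.png");s=cv2.imread("pics/side0.png")
c=cv2.resize(t[125:275,225:425],None,fx=4,fy=4,interpolation=cv2.INTER_CUBIC);cv2.imwrite("pics/ctop.png",c)
c=cv2.resize(s[170:380,170:430],None,fx=2.8,fy=2.8,interpolation=cv2.INTER_CUBIC);cv2.imwrite("pics/cside.png",c)
c=cv2.resize(t[130:240,110:225],None,fx=5,fy=5,interpolation=cv2.INTER_CUBIC);cv2.imwrite("pics/ctray.png",c)
E
```

```text
(no output)
```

View pics/ctop.png

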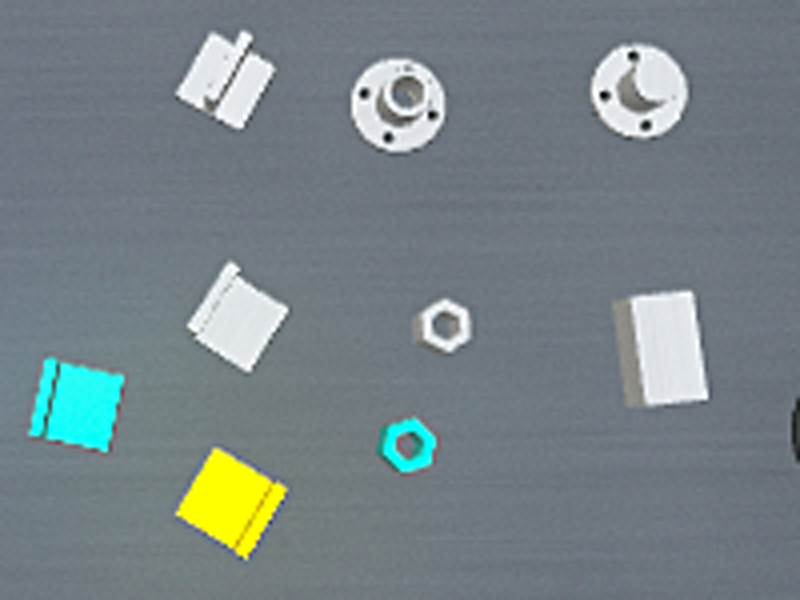

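View pics/cside.png

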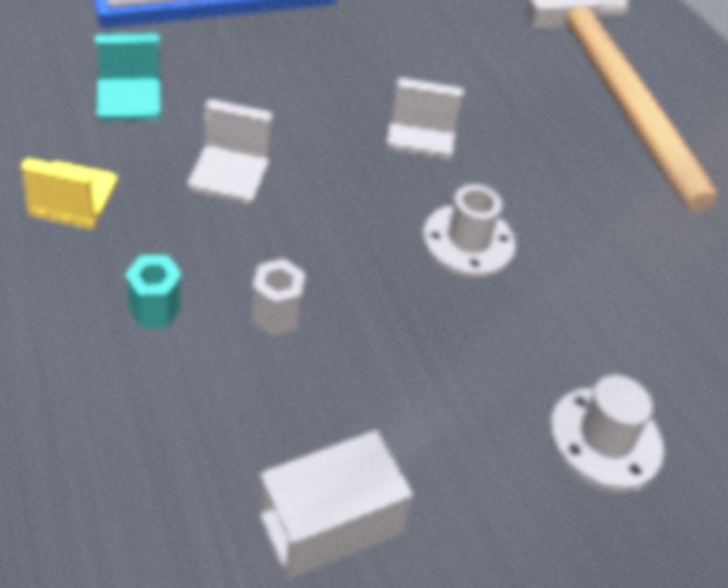

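View pics/ctray.png

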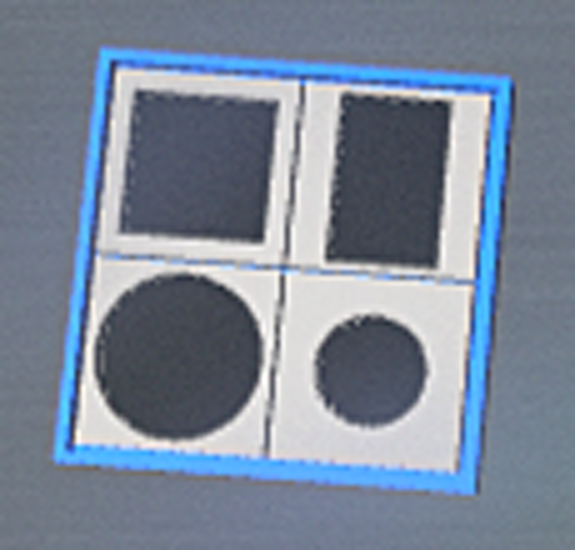

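Top crop: the bored flange is at (326,149), with a hole visible in the hub. The solid one is at (385,147). The angle is at (284,204), with its wall on the upper-left edge, and the tee's wall at (281,145) is in mid-foot. The grey nut is at (336,206) and the tube at (390,212). In the tray, the square recess is upper left, the slot upper right, the big round lower left and the small round lower right. Next I'll measure.

```bash
cat > h.py <<'E'
import numpy as np, cv2
from plant import monitor, vision, arm
from scipy.spatial.transform import Rotation as Ro
def px(p,n,z):
    P=vision.camera_params(n); K=np.array([[P['fx'],0,P['cx']],[0,P['fy'],P['cy']],[0,0,1]])
    p=np.atleast_2d(p).astype(float)
    if n=='wrist':
        d=p-[P['cx'],P['cy']]; r=np.linalg.norm(d,axis=1)[:,None]; th=r/P['fx']
        ray=np.c_[d/r*np.sin(th),np.cos(th)]
    else: ray=np.c_[p,np.ones(len(p))]@np.linalg.inv(K).T
    R=P['R'];c=-R.T@P['t']; w=ray@R
    s=(z-c[2])/w[:,2]; return (c+s[:,None]*w)
def proj(X,n):
    P=vision.camera_params(n); c=np.atleast_2d(X)@P['R'].T+P['t']
    if n=='wrist':
        r=np.hypot(c[:,0],c[:,1]); th=np.arctan2(r,c[:,2]); u=c[:,:2]/r[:,None]*th[:,None]*P['fx']
        return u+[P['cx'],P['cy']]
    return c[:,:2]/c[:,2:]*P['fx']+[P['cx'],P['cy']]
def go(x,y,z,yaw=None):
    "turn (deg about tool z) to yaw (deg, mod 180), then shift in tool axes afterwards (mm)"
    s=monitor.read_state(); e=s['tcp_rot']; R=Ro.from_euler('xyz',e)
    cur=np.degrees(e[2]); turn=0
    if yaw is not None:
        turn=-((yaw-cur+90)%180-90)
    R2=R*Ro.from_rotvec([0,0,np.radians(turn)])
    d=R2.inv().apply(np.array([x,y,z])-s['position'])*1000
    print('t',round(s['clock'],2),'pos',s['position'].round(4),'yaw',round(cur,1),'q6',s['q'][5].round(2),'w',s['grip_width'].round(4),'F',s['force'].round(1))
    print('turn',round(turn,1),'shift',d.round(1))
E
python3 - <<'E'
from h import *
def tp(pts,z): return px((np.array(pts,float)+.5)/4-.5+[225,125],'top',z)
def ry(pts,z): return px((np.array(pts,float)+.5)/5-.5+[110,130],'top',z)
np.set_printoptions(precision=4,suppress=True)
print('flange',tp([[407,95]],.045),tp([[398,105]],.008), 'blank',tp([[640,90]],.008))
print('nut',tp([[445,326]],.036))
t=tp([[632,295],[692,291],[708,399],[645,406]],.04);print('tube',t.mean(0),np.linalg.norm(t-np.roll(t,1,0),axis=1));d=(t[0]+t[1]-t[2]-t[3]);print(np.degrees(np.arctan2(d[1],d[0])))
f=tp([[288,311],[249,372]],.008);w=tp([[233,263],[190,325]],.05);g=tp([[240,269],[197,333]],.05);print('angle foot',f,'wall',w,g)
for a in (f[0]-f[1],w[0]-w[1],g[0]-g[1]): print(np.linalg.norm(a[:2]),np.degrees(np.arctan2(a[1],a[0])))
tr=ry([[102,48],[512,77],[476,494],[53,462]],.017);print('tray',tr,tr.mean(0),np.linalg.norm(tr-np.roll(tr,1,0),axis=1))
e=tr[0]-tr[3]+tr[1]-tr[2];print(np.degrees(np.arctan2(e[1],e[0])))
im=cv2.imread('pics/top0.png')[130:240,110:225]
m=cv2.inRange(im,(0,0,0),(85,80,75)); n,l,st,ce=cv2.connectedComponentsWithStats(m)
for i in range(1,n):
    if 200<st[i,4]<2500: print(st[i],ce[i]+[110,130],px(ce[i]+[110,130],'top',.014))
E
```

```text
flange [[ 0.6043 -0.1785  0.045 ]] [[ 0.6059 -0.1788  0.008 ]] blank [[ 0.6138 -0.342   0.008 ]]
nut [[ 0.4543 -0.1997  0.036 ]]
tube [ 0.4382 -0.3419  0.04  ] [0.0714 0.0387 0.0697 0.0405]
4.661231252159445
angle foot [[ 0.4677 -0.1014  0.008 ]
 [ 0.4275 -0.0747  0.008 ]] wall [[ 0.4954 -0.063   0.05  ]
 [ 0.4561 -0.0348  0.05  ]] [[ 0.4915 -0.0674  0.05  ]
 [ 0.4509 -0.0392  0.05  ]]
0.04823548673943123 -33.685280511934664
0.04839800054310375 -35.584594506592566
0.04942851272932459 -34.77388511619884
tray [[0.6434 0.3431 0.017 ]
 [0.6243 0.1225 0.017 ]
 [0.4018 0.1414 0.017 ]
 [0.4214 0.3639 0.017 ]] [0.5227 0.2427 0.017 ] [0.2229 0.2215 0.2233 0.2233]
-5.102955648844048
[ 65  19  25  34 647] [187.5765 165.9274] [[0.5689 0.1882 0.014 ]]
[ 19  55  33  32 696] [145.5216 200.7672] [[0.4768 0.2991 0.014 ]]
```

>>> {"fn": "send_rows", "kwargs": {
  "rows": [0,0,7,0,0,0,-1,0,0,7,0,0,0,-1,0,0,7,0,0,0,-1,0,0,7,0,0,0,-1,0,0,7,0,0,0,-1,0,0,7,0,0,0,-1,0,0,7,0,0,0,-1,0,0,7,0,0,0,-1,0,0,7,0,0,0,-1,0,0,7,0,0,0,-1],
  "force": 50
}}

```text
clock: 0.98
position: [0.1928, 0.565, 0.2376]
tcp_rot: [-3.139, 0.009, 1.562]
force: [0.3, 0.0, -0.1]
grip_width: 0.0854
```

```bash
python3 - <<'E'
from h import *
print(monitor.read_state()['tcp_rot'])
go(.605,-.1787,.17,90)
E
```

```text
[-3.13878054  0.00855283  1.56153981]Traceback (most recent call last):
  File "<stdin>", line 3, in <module>
  File "h.py", line 27, in go
    print('t',round(s['clock'],2),'pos',s['position'].round(4),'yaw',round(cur,1),'q6',s['q'][5].round(2),'w',s['grip_width'].round(4),'F',s['force'].round(1))
                                                                                                              ^^^^^^^^^^^^^^^^^^^^^
AttributeError: 'float' object has no attribute 'round'
```

```bash
cat > fix.py <<'E'
s=open('h.py').read()
i=s.index('def go')
s=s[:i]+'''def go(x,y,z,yaw=None):
    s=monitor.read_state(); e=s['tcp_rot']; R=Ro.from_euler('xyz',e)
    cur=np.degrees(e[2]); yaw=cur if yaw is None else yaw
    R2=Ro.from_euler('xyz',[np.pi,0,np.radians(yaw)])
    rv=np.degrees((R.inv()*R2).as_rotvec())
    D=np.array([x,y,z])-s['position']
    print('t',round(s['clock'],2),'pos',np.round(s['position'],4),'rpy',np.degrees(e).round(1),'q',np.round(s['q'],2),'w',round(float(s['grip_width']),4),'F',np.round(s['force'],1))
    print('turn',rv.round(1),'shift before turn',(R.inv().apply(D)*1000).round(1),'after turn',(R2.inv().apply(D)*1000).round(1))
'''
open('h.py','w').write(s)
E
python3 fix.py; python3 -c "
from h import *
go(.605,-.1787,.17,90)"
```

```text
t 0.98 pos [0.1928 0.565  0.2376] rpy [-179.8    0.5   89.5] q [ 1.24  0.32 -0.05  1.21 -0.    2.82] w 0.0854 F [ 0.3  0.  -0.1]
turn [-0.2  0.5 -0.5] shift before turn [-739.3  419.3   72.8] after turn [-743.7  412.2   67.6]
```

>>> {"fn": "send_rows", "kwargs": {
  "rows": [0,0,0,-35,20,3,-1,0,0,0,-35,20,3,-1,0,0,0,-35,20,3,-1,0,0,0,-35,20,3,-1,0,0,0,-35,20,3,-1,0,0,0,-35,20,3,-1,0,0,0,-35,20,3,-1,0,0,0,-35,20,3,-1,0,0,0,-35,20,3,-1,0,0,0,-35,20,3,-1]
}}

```text
clock: 1.82
position: [0.3892, 0.2069, 0.2052]
tcp_rot: [-3.138, 0.007, 1.569]
force: [0.6, 0.7, -0.8]
grip_width: 0.0852
```

```bash
python3 -c "
from h import *
go(.605,-.1787,.17,90)"
```

```text
t 1.82 pos [0.3892 0.2069 0.2052] rpy [-179.8    0.4   89.9] q [ 0.49  0.04 -0.46  1.07 -0.    2.06] w 0.0852 F [ 0.6  0.7 -0.8]
turn [-0.2  0.4 -0.1] shift before turn [-385.   216.4   37.2] after turn [-385.6  215.8   35.2]
```

>>> {"fn": "send_rows", "kwargs": {
  "rows": [0,0.4,0,-37,21,3,-1,0,0,0,-37,21,3,-1,0,0,0,-37,21,3,-1,0,0,0,-37,21,3,-1,0,0,0,-37,21,3,-1,0,0,0,-37,21,3,-1,0,0,0,-37,21,3,-1,0,0,0,-37,21,3,-1,0,0,0,-37,21,3,-1,0,0,0,-37,21,3,-1]
}}

```text
clock: 2.65
position: [0.5885, -0.158, 0.1747]
tcp_rot: [-3.138, -0.002, 1.567]
force: [1.4, 0.8, 0.2]
grip_width: 0.0854
```

```bash
python3 -c "
from h import *
go(.605,-.1787,.17,90)
im=vision.get_image('wrist')
for n,X in dict(fl=[.605,-.1787,.045],nut=[.4543,-.1997,.036],tee=[.61,-.07,0],grasp=[.605,-.1787,.03]).items():
  p=proj(X,'wrist')[0]; print(n,p); cv2.circle(im,tuple(int(v) for v in p),3,(0,0,255),-1)
cv2.imwrite('pics/w1.png',im)"
```

```text
t 2.65 pos [ 0.5885 -0.158   0.1747] rpy [-1.798e+02 -1.000e-01  8.980e+01] q [-0.26  0.37 -0.13  1.08  0.    1.31] w 0.0854 F [1.4 0.8 0.2]
turn [-0.2 -0.1 -0.2] shift before turn [-20.6  16.6   4.7] after turn [-20.7  16.5   4.7]
fl [268.9645005  207.10698734]
nut [123.16084305 223.82389913]
tee [271.93735978  89.79456335]
grasp [268.26798461 202.13020922]
```

View pics/w1.png

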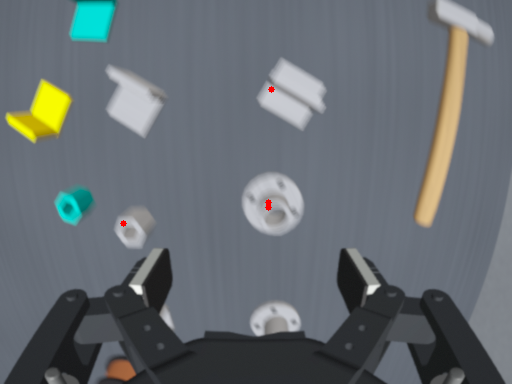

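>>> {"fn": "send_rows", "kwargs": {
  "rows": [0,0,0,-18,14,5,-1,0,0,0,-3,3,0,-1,0,0,0,0,0,0,-1,0,0,0,0,0,0,-1]
}}

```text
clock: 3.03
position: [0.6087, -0.1904, 0.1652]
tcp_rot: [-3.136, 0.002, 1.556]
force: [-1.0, 1.1, -0.6]
grip_width: 0.0853
```

```bash
python3 -c "
from h import *
go(.605,-.1787,.17,90)
L=[(n,proj(X,'wrist')[0]) for n,X in dict(fl=[.605,-.1787,.045],nut=[.4543,-.1997,.036],tee=[.61,-.07,0],grasp=[.605,-.1787,.03]).items()]
im=vision.get_image('wrist');cv2.imwrite('pics/w2raw.png',im)
for n,p in L:
  print(n,p); cv2.circle(im,tuple(int(v) for v in p),2,(0,0,255),-1)
cv2.imwrite('pics/w2.png',cv2.resize(im[150:320,60:340],None,fx=2.8,fy=2.8))
go(.605,-.1787,.17,90)"
```

```text
t 3.03 pos [ 0.6087 -0.1904  0.1652] rpy [-1.797e+02  1.000e-01  8.920e+01] q [-0.3   0.43 -0.06  1.08 -0.    1.28] w 0.0853 F [-1.   1.1 -0.6]
turn [-0.3  0.1 -0.8] shift before turn [11.6 -3.9 -4.8] after turn [11.7 -3.7 -4.8]
fl [250.55305909 182.33993777]
nut [102.75596216 203.68954847]
tee [254.69088077  63.79818719]
grasp [250.84665956 178.41062904]
t 3.08 pos [ 0.6085 -0.19    0.1653] rpy [-1.797e+02  1.000e-01  8.920e+01] q [-0.3   0.42 -0.07  1.08 -0.    1.28] w 0.0854 F [-0.6 -1.1  0.3]
turn [-0.3  0.1 -0.8] shift before turn [11.2 -3.7 -4.7] after turn [11.3 -3.5 -4.7]
```

View pics/w2.png

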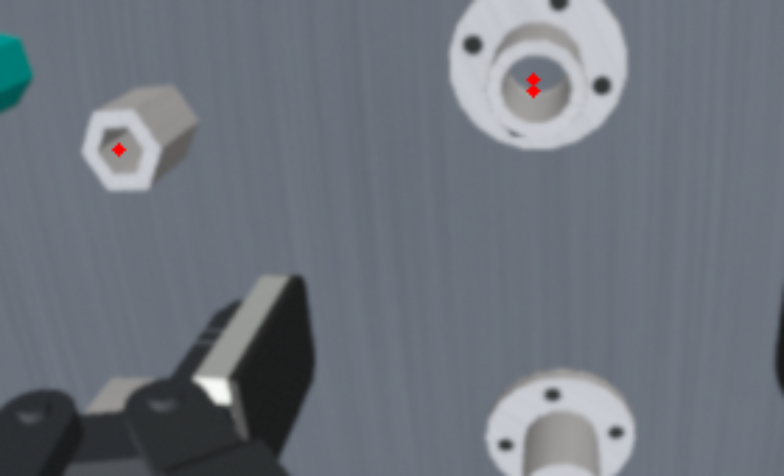

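The projected points fall on the bored hub and on the nut. Descending on the flange.

>>> {"fn": "send_rows", "kwargs": {
  "rows": [0,0,0,8,-3,0,-1,0,0,0,3,0,10,-1,0,0,0,0,0,20,-1,0,0,0,0,25,-1,0,0,0,0,0,15,-1,0,0,0,0,0,0,-1]
}}

```text
invalid input at $.rows: expected a multiple of 7 numbers
```

```bash
python3 -c "
from h import *
go(.605,-.1787,.025,90)"
```

```text
t 3.08 pos [ 0.6085 -0.19    0.1653] rpy [-1.797e+02  1.000e-01  8.920e+01] q [-0.3   0.42 -0.07  1.08 -0.    1.28] w 0.0854 F [-0.6 -1.1  0.3]
turn [-0.3  0.1 -0.8] shift before turn [ 11.5  -2.9 140.3] after turn [ 11.3  -3.5 140.3]
```

>>> {"fn": "send_rows", "kwargs": {
  "rows": [0,0,0,8,-3,0,-1,0,0,0,3,0,10,-1,0,0,0,0,0,20,-1,0,0,0,0,0,20,-1,0,0,0,0,0,15,-1,0,0,0,0,0,0,-1,0,0,0,0,0,0,-1]
}}

```text
clock: 3.67
position: [0.6029, -0.169, 0.0994]
tcp_rot: [-3.139, 0.001, 1.566]
force: [1.0, -0.5, 0.5]
grip_width: 0.0856
```

```bash
python3 -c "
from h import *
go(.605,-.1787,.025,90)"
```

```text
t 3.67 pos [ 0.6029 -0.169   0.0994] rpy [-1.799e+02  1.000e-01  8.970e+01] q [-0.27  0.45 -0.18  0.94 -0.    1.3 ] w 0.0856 F [ 1.  -0.5  0.5]
turn [-0.1  0.1 -0.3] shift before turn [-9.6  2.3 74.4] after turn [-9.7  2.1 74.4]
```

>>> {"fn": "send_rows", "kwargs": {
  "rows": [0,0,0,0,0,0,-1,0,0,0,0,0,0,-1]
}}

```text
clock: 3.83
position: [0.6026, -0.1675, 0.1003]
tcp_rot: [-3.139, 0.001, 1.568]
force: [0.8, 0.0, 1.0]
grip_width: 0.0852
```

```bash
python3 -c "
from h import *
go(.605,-.1787,.025,90)"
```

```text
t 3.83 pos [ 0.6026 -0.1675  0.1003] rpy [-1.799e+02  1.000e-01  8.980e+01] q [-0.27  0.45 -0.19  0.94 -0.    1.3 ] w 0.0852 F [0.8 0.  1. ]
turn [-0.1  0.1 -0.2] shift before turn [-11.1   2.7  75.3] after turn [-11.2   2.4  75.3]
```

>>> {"fn": "send_rows", "kwargs": {
  "rows": [0,0,0,-6,1.5,0,-1,0,0,0,0,0,0,-1,0,0,0,0,0,0,-1]
}}

```text
clock: 4.08
position: [0.6059, -0.1741, 0.1031]
tcp_rot: [3.14, 0.002, 1.568]
force: [-0.3, 0.2, 0.2]
grip_width: 0.0856
```

```bash
python3 -c "
from h import *
go(.605,-.1787,.025,90)"
```

```text
t 4.08 pos [ 0.6059 -0.1741  0.1031] rpy [1.799e+02 1.000e-01 8.990e+01] q [-0.28  0.45 -0.17  0.94 -0.    1.29] w 0.0856 F [-0.3  0.2  0.2]
turn [ 0.1  0.1 -0.1] shift before turn [-4.4 -1.  78.1] after turn [-4.6 -0.9 78.1]
```

>>> {"fn": "send_rows", "kwargs": {
  "rows": [0,0,0,-4,-0.5,10,-1,0,0,0,0,0,20,-1,0,0,0,0,0,15,-1,0,0,0,0,0,10,-1,0,0,0,0,0,5,-1,0,0,0,0,0,0,-1]
}}

```text
clock: 4.58
position: [0.6076, -0.1815, 0.0412]
tcp_rot: [3.135, 0.004, 1.566]
force: [-0.2, 0.5, 0.2]
grip_width: 0.0855
```

```bash
python3 -c "
from h import *
go(.605,-.1787,.025,90)"
```

```text
t 4.58 pos [ 0.6076 -0.1815  0.0412] rpy [179.6   0.2  89.7] q [-0.29  0.51 -0.23  0.82 -0.    1.29] w 0.0855 F [-0.2  0.5  0.2]
turn [ 0.4  0.2 -0.3] shift before turn [ 2.9 -2.8 16.1] after turn [ 2.8 -2.6 16.2]
```

>>> {"fn": "send_rows", "kwargs": {
  "rows": [0,0,0,2,-2,7,-1,0,0,0,0,0,7,-1,0,0,0,0,0,2,1,0,0,0,0,0,0,1,0,0,0,0,0,0,1,0,0,0,0,0,0,1]
}}

```text
clock: 5.08
position: [0.6063, -0.1797, 0.0246]
tcp_rot: [3.134, 0.005, 1.566]
force: [0.8, -0.1, -0.3]
grip_width: 0.0388
```

```bash
python3 -c "
from h import *
go(.605,-.1787,.025,90)"
```

```text
t 5.08 pos [ 0.6063 -0.1797  0.0246] rpy [179.5   0.3  89.7] q [-0.29  0.53 -0.26  0.78 -0.    1.29] w 0.0388 F [ 0.8 -0.1 -0.3]
turn [ 0.5  0.3 -0.3] shift before turn [ 1.  -1.3 -0.4] after turn [ 1.  -1.3 -0.4]
```

>>> {"fn": "send_rows", "kwargs": {
  "rows": [0,0,0,0,0,0,1,0,0,0,0,0,0,1,0,0,0,0,0,0,1,0,0,0,0,0,-10,1,0,0,0,0,0,-25,1,0,0,0,0,0,-35,1,0,0,0,0,0,-30,1,0,0,0,20,0,-5,1,0,0,0,35,0,0,1]
}}

```text
clock: 5.83
position: [0.6028, -0.1278, 0.134]
tcp_rot: [3.14, 0.006, 1.559]
force: [0.1, 0.4, -4.4]
grip_width: 0.0315
```

```bash
python3 -c "
from h import *
go(.4774,.2970,.13,90)"
```

```text
t 5.83 pos [ 0.6028 -0.1278  0.134 ] rpy [179.9   0.3  89.3] q [-0.21  0.4  -0.17  0.99 -0.01  1.38] w 0.0315 F [ 0.1  0.4 -4.4]
turn [ 0.1  0.3 -0.7] shift before turn [ 423.3 -130.5    1.3] after turn [ 424.8 -125.4    4. ]
```

>>> {"fn": "send_rows", "kwargs": {
  "rows": [0,0,0,39,-12,0,1,0,0,0,39,-12,0,1,0,0,0,39,-12,0,1,0,0,0,39,-12,0,1,0,0,0,39,-12,0,1,0,0,0,39,-12,0,1,0,0,0,39,-12,0,1,0,0,0,39,-12,0,1,0,0,0,30,-10,0,1,0,0,0,15,-5,0,1]
}}

```text
clock: 6.67
position: [0.4954, 0.2431, 0.1405]
tcp_rot: [3.127, 0.002, 1.555]
force: [0.9, -0.3, -3.3]
grip_width: 0.0314
```

```bash
python3 -c "
from h import *
go(.4774,.2970,.13,90)"
```

```text
t 6.67 pos [0.4954 0.2431 0.1405] rpy [1.792e+02 1.000e-01 8.910e+01] q [ 0.46  0.28 -0.34  0.95 -0.01  2.05] w 0.0314 F [ 0.9 -0.3 -3.3]
turn [ 0.8  0.1 -0.9] shift before turn [ 53.7 -19.   10.1] after turn [ 53.9 -18.   10.5]
```

>>> {"fn": "send_rows", "kwargs": {
  "rows": [0.6,0,0,25,-9,5,1,0,0,0,12,-5,10,1,0,0,0,4,-2,15,1,0,0,0,0,0,15,1,0,0,0,0,0,0,1,0,0,0,0,0,0,1]
}}

```text
clock: 7.17
position: [0.4771, 0.2934, 0.0985]
tcp_rot: [3.135, -0.002, 1.565]
force: [0.0, 0.8, -4.3]
grip_width: 0.0315
```

```bash
python3 -c "
from h import *
go(.4774,.2970,.035,90)"
```

```text
t 7.17 pos [0.4771 0.2934 0.0985] rpy [ 1.796e+02 -1.000e-01  8.970e+01] q [ 0.55  0.33 -0.36  0.87 -0.    2.13] w 0.0315 F [ 0.   0.8 -4.3]
turn [ 0.4 -0.1 -0.3] shift before turn [ 3.4 -0.2 63.5] after turn [ 3.6  0.3 63.5]
```

>>> {"fn": "send_rows", "kwargs": {
  "rows": [0,0,0,2,0,10,1,0,0,0,1,0,15,1,0,0,0,0,0,12,1,0,0,0,0,0,8,1,0,0,0,0,0,4,1,0,0,0,0,0,3,1,0,0,0,0,0,0,1]
}}

```text
clock: 7.75
position: [0.4812, 0.2966, 0.048]
tcp_rot: [3.13, -0.005, 1.561]
force: [0.2, 0.6, -3.7]
grip_width: 0.0314
```

```bash
python3 -c "
from h import *
go(.4774,.2970,.035,90)"
```

```text
t 7.75 pos [0.4812 0.2966 0.048 ] rpy [179.3  -0.3  89.5] q [ 0.55  0.39 -0.41  0.75 -0.    2.13] w 0.0314 F [ 0.2  0.6 -3.7]
turn [ 0.7 -0.3 -0.5] shift before turn [ 0.3 -3.9 13. ] after turn [ 0.4 -3.8 13. ]
```

>>> {"fn": "send_rows", "kwargs": {
  "rows": [0.5,0,0,0,-3,4,1,0,0,0,0,0,4,1,0,0,0,0,0,3,1,0,0,0,0,0,2,1,0,0,0,0,0,0,1]
}}

```text
clock: 8.17
position: [0.4794, 0.2972, 0.0355]
tcp_rot: [3.137, -0.007, 1.561]
force: [0.2, 0.4, -3.0]
grip_width: 0.0309
```

```bash
python3 -c "
from h import *
go(.4774,.2970,.035,90)"
```

```text
t 8.17 pos [0.4794 0.2972 0.0355] rpy [179.7  -0.4  89.4] q [ 0.55  0.41 -0.42  0.73  0.    2.13] w 0.0309 F [ 0.2  0.4 -3. ]
turn [ 0.3 -0.4 -0.6] shift before turn [-0.3 -2.   0.5] after turn [-0.2 -2.   0.5]
```

>>> {"fn": "send_rows", "kwargs": {
  "rows": [0,0,0,0,0,1,1,0,0,0,0,0,0,1,0,0,0,0,0,0,-0.3,0,0,0,0,0,0,-0.3,0,0,0,0,0,0,-0.6,0,0,0,0,0,0,-1,0,0,0,0,0,-10,-1,0,0,0,0,0,-25,-1,0,0,0,0,0,-35,-1,0,0,0,0,0,-35,-1]
}}

```text
clock: 9.0
position: [0.4756, 0.2948, 0.1395]
tcp_rot: [-3.138, -0.002, 1.561]
force: [0.5, 0.8, -0.6]
grip_width: 0.085
```

```bash
python3 -c "
from h import *
go(.4543,-.1997,.13,90)
cv2.imwrite('pics/t2.png',vision.get_image('top'))"
```

```text
t 9.0 pos [0.4756 0.2948 0.1395] rpy [-1.798e+02 -1.000e-01  8.940e+01] q [ 0.55  0.3  -0.31  0.97  0.    2.13] w 0.085 F [ 0.5  0.8 -0.6]
turn [-0.2 -0.1 -0.6] shift before turn [-494.7  -16.4    8.5] after turn [-494.5  -21.3    9.5]
```

```bash
python3 -c "
import cv2,numpy as np
from h import *
im=cv2.imread('pics/t2.png')
for X in ([.4774,.297,.01],[.4774,.297,.055]): 
  p=proj(X,'top')[0]; print(p)
cv2.imwrite('pics/t2c.png',cv2.resize(im[125:245,105:225],None,fx=4,fy=4))
# nut hex fit in first top picture
t=cv2.imread('pics/top0.png'); g=cv2.cvtColor(t,cv2.COLOR_BGR2GRAY)
th=np.radians(np.arange(0,360,2)); best=[]
for a in range(0,60,2):
  for dx in np.arange(-.004,.0041,.001):
   for dy in np.arange(-.004,.0041,.001):
    ph=np.radians(a); 
    r=lambda R:(R/np.cos(((th-ph+np.pi/6)%(np.pi/3))-np.pi/6))
    def sm(R):
      P=np.c_[.4543+dx+r(R)*np.cos(th),-.1997+dy+r(R)*np.sin(th),np.full(len(th),.036)]
      p=proj(P,'top').astype(np.float32)
      return cv2.remap(g,p[:,0][None],p[:,1][None],cv2.INTER_LINEAR).astype(float)[0]
    best.append((sm(.0125).mean()-sm(.018).mean(),a,dx,dy))
best.sort(reverse=True); print(best[:8])
"
```

```text
[146.76807671 200.6769992 ]
[141.61851846 199.10580268]Traceback (most recent call last):
  File "<string>", line 20, in <module>
    best.append((sm(.0125).mean()-sm(.018).mean(),a,dx,dy))
                                  ~~^^^^^^
  File "<string>", line 18, in sm
    p=proj(P,'top').astype(np.float32)
      ~~~~^^^^^^^^^
  File "h.py", line 14, in proj
    P=vision.camera_params(n); c=np.atleast_2d(X)@P['R'].T+P['t']
ValueError: time passes only in moves, steps and waits
```

View pics/t2c.png

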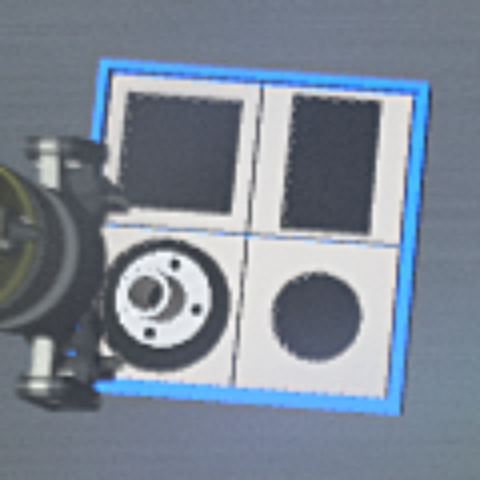

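```bash
python3 -c "
import cv2,numpy as np
from h import *
Pm=vision.camera_params('top')
def pj(X):
  c=X@Pm['R'].T+Pm['t']; return (c[:,:2]/c[:,2:]*Pm['fx']+[Pm['cx'],Pm['cy']]).astype(np.float32)
t=cv2.imread('pics/top0.png'); g=cv2.cvtColor(t,cv2.COLOR_BGR2GRAY)
th=np.radians(np.arange(0,360,3)); best=[]
for a in range(0,60,3):
  ph=np.radians(a); k=1/np.cos(((th-ph+np.pi/6)%(np.pi/3))-np.pi/6)
  for dx in np.arange(-.004,.0041,.001):
   for dy in np.arange(-.004,.0041,.001):
    def sm(R):
      P=np.c_[.4543+dx+R*k*np.cos(th),-.1997+dy+R*k*np.sin(th),np.full(len(th),.036)]
      p=pj(P); return cv2.remap(g,p[:,:1].copy(),p[:,1:].copy(),cv2.INTER_LINEAR).astype(float).mean()
    best.append((sm(.0125)-sm(.0175),a,round(dx,4),round(dy,4)))
best.sort(reverse=True); print(best[:6])
"
```

```text
[(np.float64(116.38333333333333), 30, np.float64(0.001), np.float64(-0.001)), (np.float64(116.33333333333334), 33, np.float64(0.001), np.float64(-0.001)), (np.float64(116.09166666666665), 33, np.float64(0.001), np.float64(0.0)), (np.float64(115.89999999999999), 30, np.float64(0.001), np.float64(0.0)), (np.float64(115.61666666666666), 36, np.float64(0.001), np.float64(-0.001)), (np.float64(115.46666666666665), 27, np.float64(0.001), np.float64(-0.001))]
```

>>> {"fn": "send_rows", "kwargs": {
  "rows": [0,0,0,-39,-2,0,-0.4,0,0,0,-39,-2,0,-0.4,0,0,0,-39,-2,0,-0.4,0,0,0,-39,-2,0,-0.4,0,0,0,-39,-2,0,-0.4,0,0,0,-39,-2,0,-0.4,0,0,0,-39,-2,0,-0.4,0,0,0,-39,-2,0,-0.4,0,0,0,-39,-2,0,-0.4,0,0,0,-39,-2,0,-0.4]
}}

```text
clock: 9.88
position: [0.4655, -0.0977, 0.1561]
tcp_rot: [3.107, -0.018, 1.577]
force: [1.7, 0.6, 0.1]
grip_width: 0.0598
```

>>> {"fn": "send_rows", "kwargs": {
  "rows": [0,0,-6.5,-30,-2,0,-0.4,0,0,-6.5,-15,-2,0,-0.4,0,0,-6.5,0,0,0,-0.4,0,0,-6.5,0,0,0,-0.4,0,0,-5.5,0,0,0,-0.4,0,0,0,0,0,0,-0.4]
}}

```text
clock: 10.38
position: [0.4637, -0.1559, 0.1603]
tcp_rot: [3.1, 0.013, 2.138]
force: [-0.7, 0.1, -0.7]
grip_width: 0.06
```

```bash
python3 -c "
from h import *
go(.4550,-.2003,.07,121)"
```

```text
t 10.38 pos [ 0.4637 -0.1559  0.1603] rpy [177.6   0.7 122.5] q [-0.34  0.13 -0.48  0.93  0.03  0.66] w 0.06 F [-0.7  0.1 -0.7]
turn [2.4 0.7 1.5] shift before turn [-31.6 -34.9  89.4] after turn [-33.6 -30.3  90.3]
```

>>> {"fn": "send_rows", "kwargs": {
  "rows": [2.4,0.7,1.5,-16,-14,10,-0.4,0,0,0,-12,-12,20,-0.4,0,0,0,-3,-3,20,-0.4,0,0,0,0,0,15,-0.4,0,0,0,0,0,5,-0.4,0,0,0,0,0,0,-0.4,0,0,0,0,0,0,-0.4]
}}

```text
clock: 10.97
position: [0.459, -0.1998, 0.0928]
tcp_rot: [3.138, 0.007, 2.095]
force: [-0.7, 0.4, -0.2]
grip_width: 0.06
```

```bash
python3 -c "
from h import *
go(.4550,-.2003,.02,121)
L=[proj(X,'wrist')[0] for X in ([.4550,-.2003,.036],)]
im=vision.get_image('wrist')
for p in L: print(p);cv2.circle(im,tuple(int(v) for v in p),2,(0,0,255),-1)
cv2.imwrite('pics/w3.png',im)"
```

```text
t 10.97 pos [ 0.459  -0.1998  0.0928] rpy [179.8   0.4 120. ] q [-0.41  0.24 -0.51  0.81 -0.    0.64] w 0.06 F [-0.7  0.4 -0.2]
turn [ 0.2  0.4 -1. ] shift before turn [ 2.1 -4.  72.8] after turn [ 1.6 -3.7 72.8]
[248.74659695 219.23849802]
```

View pics/w3.png

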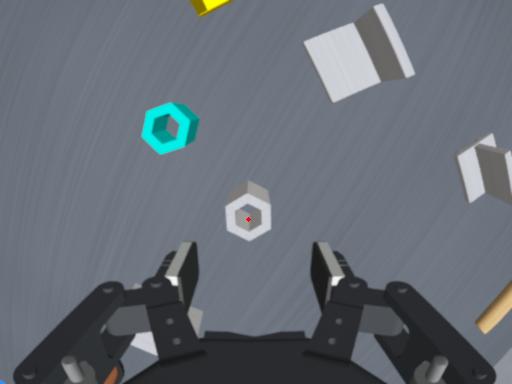

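>>> {"fn": "send_rows", "kwargs": {
  "rows": [0,0,0,1.5,-2.5,10,-0.4,0,0,0,0,0,20,-0.4,0,0,0,0,0,15,-0.4,0,0,0,0,0,10,-0.4,0,0,0,0,0,5,-0.4,0,0,0,0,0,0,-0.4]
}}

```text
clock: 11.52
position: [0.4607, -0.2005, 0.0345]
tcp_rot: [3.131, 0.015, 2.095]
force: [-1.6, -0.2, -0.1]
grip_width: 0.0597
```

```bash
python3 -c "
from h import *
go(.4550,-.2003,.024,121)"
```

```text
t 11.52 pos [ 0.4607 -0.2005  0.0345] rpy [179.4   0.9 120.1] q [-0.41  0.31 -0.58  0.67 -0.    0.64] w 0.0597 F [-1.6 -0.2 -0.1]
turn [ 0.6  0.9 -0.9] shift before turn [ 3.2 -4.9 10.4] after turn [ 3.1 -4.8 10.5]
```

>>> {"fn": "send_rows", "kwargs": {
  "rows": [0.5,0.8,0,3,-5,4,-0.4,0,0,0,0,0,4,-0.4,0,0,0,0,0,2,-0.4,0,0,0,0,0,0,1,0,0,0,0,0,0,1,0,0,0,0,0,0,1,0,0,0,0,0,0,1,0,0,0,0,0,0,1]
}}

```text
clock: 12.18
position: [0.4562, -0.2011, 0.0262]
tcp_rot: [3.138, 0.003, 2.095]
force: [-0.1, -0.0, -2.4]
grip_width: 0.0286
```

```bash
python3 -c "
from h import *
go(.4550,-.2003,.024,121)"
```

```text
t 12.18 pos [ 0.4562 -0.2011  0.0262] rpy [179.8   0.2 120.1] q [-0.42  0.32 -0.58  0.66  0.    0.63] w 0.0286 F [-0.1 -0.  -2.4]
turn [ 0.2  0.2 -0.9] shift before turn [ 1.3 -0.6  2.1] after turn [ 1.3 -0.6  2.2]
```

>>> {"fn": "send_rows", "kwargs": {
  "rows": [0,0,0,0,0,0,1,0,0,0,0,0,-10,1,0,0,0,0,0,-25,1,0,0,0,0,0,-35,1,0,0,0,0,0,-25,1,0,0,0,0,0,0,1]
}}

```text
clock: 12.68
position: [0.4527, -0.1996, 0.1248]
tcp_rot: [-3.141, -0.003, 2.095]
force: [0.7, -0.5, -0.5]
grip_width: 0.0288
```

```bash
python3 -c "
from h import *
go(.4685,.1974,.12,120)"
```

```text
t 12.68 pos [ 0.4527 -0.1996  0.1248] rpy [-1.800e+02 -1.000e-01  1.201e+02] q [-0.42  0.2  -0.47  0.9   0.    0.63] w 0.0288 F [ 0.7 -0.5 -0.5]
turn [-0.  -0.1  0.1] shift before turn [335.7 212.5   5.5] after turn [335.9 212.1   4.8]
```

```bash
python3 -c "
from h import *
im=vision.get_image('wrist')
cv2.imwrite('pics/w4.png',im)"
```

```text
(no output)
```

View pics/w4.png

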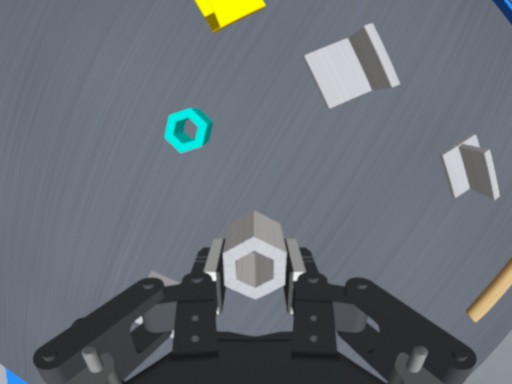

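Nut is held square at (254,268). Carrying it to the tray.

>>> {"fn": "send_rows", "kwargs": {
  "rows": [0,0,0,33,21,0,1,0,0,0,33,21,0,1,0,0,0,33,21,0,1,0,0,0,33,21,0,1,0,0,0,33,21,0,1,0,0,0,33,21,0,1,0,0,0,33,21,0,1,0,0,0,33,21,0,1,0,0,0,25,16,0,1,0,0,0,12,8,0,1]
}}

```text
clock: 13.57
position: [0.4656, 0.1668, 0.116]
tcp_rot: [-3.134, -0.002, 2.082]
force: [0.6, 0.2, -1.7]
grip_width: 0.0287
```

```bash
python3 -c "
from h import *
go(.4685,.1974,.12,120)"
```

```text
t 13.57 pos [0.4656 0.1668 0.116 ] rpy [-1.796e+02 -1.000e-01  1.193e+02] q [ 0.34  0.21 -0.48  0.88  0.    1.4 ] w 0.0287 F [ 0.6  0.2 -1.7]
turn [-0.4 -0.1 -0.7] shift before turn [25.3 17.5 -4. ] after turn [25.1 17.8 -4. ]
```

>>> {"fn": "send_rows", "kwargs": {
  "rows": [0,0,0,12,9,5,1,0,0,0,4,3,10,1,0,0,0,0,0,15,1,0,0,0,0,0,15,1,0,0,0,0,0,0,1,0,0,0,0,0,0,1]
}}

```text
clock: 14.07
position: [0.4633, 0.1898, 0.0629]
tcp_rot: [-3.127, -0.003, 2.09]
force: [-0.2, -0.4, -1.8]
grip_width: 0.0291
```

```bash
python3 -c "
from h import *
go(.4685,.1974,.036,120)"
```

```text
t 14.07 pos [0.4633 0.1898 0.0629] rpy [-179.1   -0.2  119.8] q [ 0.39  0.29 -0.52  0.77  0.    1.44] w 0.0291 F [-0.2 -0.4 -1.8]
turn [-0.9 -0.2 -0.2] shift before turn [ 3.9  8.6 26.7] after turn [ 4.   8.2 26.9]
```

>>> {"fn": "send_rows", "kwargs": {
  "rows": [-0.8,0,0,4,7,8,1,0,0,0,0,1,8,1,0,0,0,0,0,5,1,0,0,0,0,0,3,1,0,0,0,0,0,0,1]
}}

```text
clock: 14.48
position: [0.4674, 0.1942, 0.0374]
tcp_rot: [-3.138, -0.002, 2.087]
force: [-0.6, -1.0, -1.2]
grip_width: 0.029
```

```bash
python3 -c "
from h import *
go(.4685,.1974,.036,120)"
```

```text
t 14.48 pos [0.4674 0.1942 0.0374] rpy [-1.798e+02 -1.000e-01  1.196e+02] q [ 0.39  0.32 -0.55  0.71  0.    1.45] w 0.029 F [-0.6 -1.  -1.2]
turn [-0.2 -0.1 -0.4] shift before turn [2.3 2.6 1.4] after turn [2.2 2.6 1.4]
```

>>> {"fn": "send_rows", "kwargs": {
  "rows": [0,0,0,1,1,1.5,1,0,0,0,0,0,0.5,1,0,0,0,0,0,0,0.2,0,0,0,0,0,0,0,0,0,0,0,0,0,-0.3,0,0,0,0,0,0,-0.3,0,0,0,0,0,-10,-0.3,0,0,0,0,0,-25,-0.3,0,0,0,0,0,-35,-0.3,0,0,0,0,0,-35,-1]
}}

```text
clock: 15.32
position: [0.4641, 0.1934, 0.1406]
tcp_rot: [-3.127, -0.003, 2.087]
force: [1.0, 0.9, 0.6]
grip_width: 0.0658
```

```bash
python3 -c "
from h import *
go(.4382,-.3419,.13,184.7)
cv2.imwrite('pics/w5.png',vision.get_image('wrist'))"
```

```text
t 15.32 pos [0.4641 0.1934 0.1406] rpy [-179.1   -0.2  119.5] q [ 0.39  0.21 -0.42  0.95  0.    1.45] w 0.0658 F [1.  0.9 0.6]
turn [ -0.6  -0.7 -65.1] shift before turn [-452.9 -286.3   13.3] after turn [  69.7 -531.3   10.6]
```

View pics/w5.png

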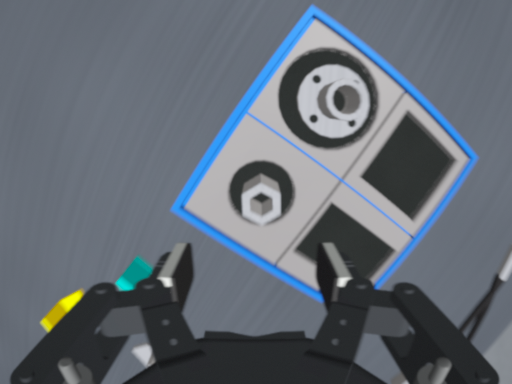

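>>> {"fn": "send_rows", "kwargs": {
  "rows": [-0.6,0,0,-33,-21,0,-1,0,0,0,-33,-21,0,-1,0,0,0,-33,-21,0,-1,0,0,0,-33,-21,0,-1,0,0,0,-33,-21,0,-1,0,0,0,-33,-21,0,-1,0,0,0,-33,-21,0,-1,0,0,0,-33,-21,0,-1,0,0,0,-33,-21,0,-1,0,0,0,-33,-21,0,-1]
}}

```text
clock: 16.2
position: [0.4586, -0.2027, 0.1596]
tcp_rot: [3.109, 0.008, 2.104]
force: [0.7, 0.6, -0.2]
grip_width: 0.0853
```

>>> {"fn": "send_rows", "kwargs": {
  "rows": [0,0,-6.5,0,0,0,-1,0,0,-6.5,0,0,0,-1,0,0,-6.5,0,0,0,-1,0,0,-6.5,0,0,0,-1,0,0,-6.5,0,0,0,-1,0,0,-6.5,0,0,0,-1,0,0,-6.5,0,0,0,-1,0,0,-6.5,0,0,0,-1,0,0,-6.5,0,0,0,-1,0,0,-5,0,0,0,-1]
}}

```text
clock: 17.03
position: [0.459, -0.2157, 0.1674]
tcp_rot: [-3.138, 0.041, -3.034]
force: [-0.1, -0.4, -0.2]
grip_width: 0.0853
```

```bash
python3 -c "
from h import *
go(.4382,-.3419,.13,184.7)"
```

```text
t 17.03 pos [ 0.459  -0.2157  0.1674] rpy [-179.8    2.3 -173.9] q [-0.45  0.16 -0.43  0.95  0.02 -0.56] w 0.0853 F [-0.1 -0.4 -0.2]
turn [-0.2  2.4  1.4] shift before turn [  35.7 -123.1   36.4] after turn [  31.1 -124.    37.4]
```

>>> {"fn": "send_rows", "kwargs": {
  "rows": [0,2.3,1.4,5,-15,0,-1,0,0,0,9,-35,10,-1,0,0,0,9,-35,10,-1,0,0,0,5,-20,10,-1,0,0,0,3,-10,10,-1,0,0,0,0,0,0,-1,0,0,0,0,0,0,-1]
}}

```text
clock: 17.62
position: [0.4402, -0.3377, 0.1316]
tcp_rot: [-3.135, 0.006, -3.052]
force: [0.7, 0.1, 0.4]
grip_width: 0.0853
```

```bash
python3 -c "
from h import *
go(.4382,-.3419,.09,184.7)
L=[proj(X,'wrist')[0] for X in ([.4382,-.3419,.04],[.473,-.339,.04])]
im=vision.get_image('wrist')
for p in L: print(p);cv2.circle(im,tuple(int(v) for v in p),2,(0,0,255),-1)
cv2.imwrite('pics/w6.png',im)"
```

```text
t 17.62 pos [ 0.4402 -0.3377  0.1316] rpy [-179.6    0.4 -174.9] q [-0.65  0.29 -0.34  0.93 -0.   -0.74] w 0.0853 F [0.7 0.1 0.4]
turn [-0.4  0.4  0.4] shift before turn [ 2.6 -3.7 41.6] after turn [ 2.4 -4.  41.6]
[250.63893294 202.84415307]
[250.55475555 242.94015626]
```

View pics/w6.png

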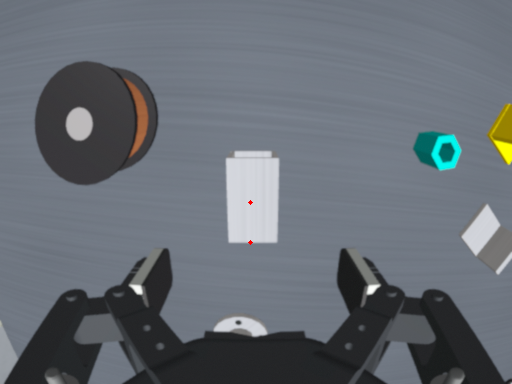

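>>> {"fn": "send_rows", "kwargs": {
  "rows": [0,0,0,2,-3,10,-0.5,0,0,0,0,0,25,-0.5,0,0,0,0,0,25,-0.5,0,0,0,0,0,20,-0.5,0,0,0,0,0,8,-0.5,0,0,0,0,0,0,-0.5]
}}

```text
clock: 18.17
position: [0.4425, -0.3371, 0.043]
tcp_rot: [-3.132, 0.011, -3.043]
force: [-1.2, 0.8, 0.5]
grip_width: 0.0639
```

```bash
python3 -c "
from h import *
go(.4382,-.3419,.024,184.7)"
```

```text
t 18.17 pos [ 0.4425 -0.3371  0.043 ] rpy [-179.4    0.7 -174.4] q [-0.65  0.38 -0.44  0.73  0.   -0.75] w 0.0639 F [-1.2  0.8  0.5]
turn [-0.6  0.7  0.9] shift before turn [ 5.  -4.2 19. ] after turn [ 4.7 -4.4 19. ]
```

>>> {"fn": "send_rows", "kwargs": {
  "rows": [-0.5,0.7,0.9,5,-4,6,-0.5,0,0,0,0,0,8,-0.5,0,0,0,0,0,4,-0.5,0,0,0,0,0,0,1,0,0,0,0,0,0,1,0,0,0,0,0,0,1,0,0,0,0,0,0,1]
}}

```text
clock: 18.75
position: [0.4397, -0.3419, 0.0267]
tcp_rot: [-3.14, 0.001, -3.059]
force: [-0.0, 0.2, -3.5]
grip_width: 0.0392
```

```bash
python3 -c "
from h import *
go(.4382,-.3419,.024,184.7)"
```

```text
t 18.75 pos [ 0.4397 -0.3419  0.0267] rpy [-1.799e+02  1.000e-01 -1.753e+02] q [-0.66  0.41 -0.44  0.72 -0.   -0.74] w 0.0392 F [-0.   0.2 -3.5]
turn [-0.1  0.1  0. ] shift before turn [1.5 0.2 2.7] after turn [1.5 0.2 2.7]
```

>>> {"fn": "send_rows", "kwargs": {
  "rows": [0,0,0,0,0,0,1,0,0,0,0,0,-10,1,0,0,0,0,0,-25,1,0,0,0,0,0,-35,1,0,0,0,0,0,-30,1,0,0,5,0,15,0,1,0,0,5,0,30,0,1]
}}

```text
clock: 19.33
position: [0.4368, -0.299, 0.1325]
tcp_rot: [-3.139, -0.001, 3.04]
force: [0.6, 1.1, -4.2]
grip_width: 0.0393
```

```bash
python3 -c "
from h import *
go(.5681,.1885,.13,174.9)"
```

```text
t 19.33 pos [ 0.4368 -0.299   0.1325] rpy [-1.798e+02 -1.000e-01  1.742e+02] q [-0.6   0.25 -0.39  0.93 -0.   -0.5 ] w 0.0393 F [ 0.6  1.1 -4.2]
turn [-0.2 -0.1 -0.7] shift before turn [-81.1 498.3   1.1] after turn [-87.5 497.3   2.5]
```

>>> {"fn": "send_rows", "kwargs": {
  "rows": [0,0,0,-6,39,0,1,0,0,0,-6,39,0,1,0,0,0,-6,39,0,1,0,0,0,-6,39,0,1,0,0,0,-6,39,0,1,0,0,0,-6,39,0,1,0,0,0,-6,39,0,1,0,0,0,-6,39,0,1,0,0,0,-6,39,0,1,0,0,0,-6,35,0,1]
}}

```text
clock: 20.17
position: [0.5406, 0.0909, 0.1415]
tcp_rot: [-3.135, 0.01, 3.025]
force: [0.3, -1.1, -3.1]
grip_width: 0.0392
```

```bash
python3 -c "
from h import *
go(.5681,.1885,.13,174.9)"
```

```text
t 20.17 pos [0.5406 0.0909 0.1415] rpy [-179.6    0.5  173.3] q [ 0.17  0.27 -0.34  0.95 -0.01  0.29] w 0.0392 F [ 0.3 -1.1 -3.1]
turn [-0.4  0.5 -1.6] shift before turn [-15.9 100.2  10.9] after turn [-18.7  99.7  11.5]
```

>>> {"fn": "send_rows", "kwargs": {
  "rows": [0,0.5,-1,-5,35,2,1,0,0,0,-5,28,2,1,0,0,0,-4,15,2,1,0,0,0,-2,6,5,1,0,0,0,0,0,10,1,0,0,0,0,0,15,1,0,0,0,0,0,0,1,0,0,0,0,0,0,1]
}}

```text
clock: 20.83
position: [0.5663, 0.183, 0.1065]
tcp_rot: [-3.136, 0.004, 3.052]
force: [-0.7, -0.7, -3.1]
grip_width: 0.039
```

```bash
python3 -c "
from h import *
go(.5681,.1885,.0367,174.9)"
```

```text
t 20.83 pos [0.5663 0.183  0.1065] rpy [-179.7    0.2  174.9] q [ 0.32  0.39 -0.26  0.92 -0.01  0.41] w 0.039 F [-0.7 -0.7 -3.1]
turn [-0.3  0.2 -0. ] shift before turn [-1.1  6.  69.8] after turn [-1.3  5.6 69.8]
```

>>> {"fn": "send_rows", "kwargs": {
  "rows": [0,0,0,-1,4,10,1,0,0,0,0,0,18,1,0,0,0,0,0,12,1,0,0,0,0,0,8,1,0,0,0,0,0,6,1,0,0,0,0,0,0,1]
}}

```text
clock: 21.33
position: [0.5684, 0.1822, 0.0509]
tcp_rot: [-3.136, 0.005, 3.045]
force: [-0.7, 0.3, -3.4]
grip_width: 0.0394
```

```bash
python3 -c "
from h import *
go(.5681,.1885,.0367,174.9)"
```

```text
t 21.33 pos [0.5684 0.1822 0.0509] rpy [-179.7    0.3  174.5] q [ 0.31  0.45 -0.32  0.8  -0.01  0.41] w 0.0394 F [-0.7  0.3 -3.4]
turn [-0.3  0.3 -0.4] shift before turn [ 0.9  6.3 14.2] after turn [ 0.8  6.2 14.2]
```

>>> {"fn": "send_rows", "kwargs": {
  "rows": [0,0,0,1,6,4,1,0,0,0,0,0,4,1,0,0,0,0,0,4,1,0,0,0,0,0,1,1,0,0,0,0,0,0,1]
}}

```text
clock: 21.75
position: [0.5693, 0.1891, 0.0382]
tcp_rot: [-3.137, 0.007, 3.045]
force: [-1.3, -0.7, -3.7]
grip_width: 0.039
```

```bash
python3 -c "
from h import *
go(.5681,.1885,.0367,174.9)"
```

```text
t 21.75 pos [0.5693 0.1891 0.0382] rpy [-179.7    0.4  174.4] q [ 0.32  0.46 -0.33  0.78 -0.01  0.42] w 0.039 F [-1.3 -0.7 -3.7]
turn [-0.3  0.4 -0.5] shift before turn [ 1.1 -0.7  1.5] after turn [ 1.1 -0.7  1.5]
```

>>> {"fn": "send_rows", "kwargs": {
  "rows": [0,0,0,0,0,1.5,1,0,0,0,0,0,1,1,0,0,0,0,0,0,0,0,0,0,0,0,0,-0.2,0,0,0,0,0,0,-0.4,0,0,0,0,0,0,-0.4,0,0,0,0,0,-10,-0.4,0,0,0,0,0,-25,-0.4,0,0,0,0,0,-35,-0.4,0,0,0,0,0,-30,-0.4]
}}

```text
clock: 22.58
position: [0.5657, 0.1886, 0.1364]
tcp_rot: [-3.134, 0.001, 3.045]
force: [0.5, -0.2, 0.6]
grip_width: 0.0597
```

```bash
python3 -c "
from h import *
go(.4735,-.0511,.13,145)
cv2.imwrite('pics/w7.png',vision.get_image('wrist'))"
```

```text
t 22.58 pos [0.5657 0.1886 0.1364] rpy [-1.796e+02  1.000e-01  1.744e+02] q [ 0.33  0.37 -0.22  0.99 -0.01  0.42] w 0.0597 F [ 0.5 -0.2  0.6]
turn [-0.4  0.2 29.4] shift before turn [  68.6 -247.4    8.2] after turn [ -61.9 -249.2    6.4]
```

View pics/w7.png

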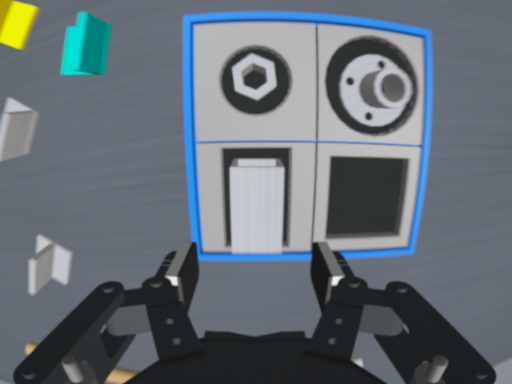

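>>> {"fn": "send_rows", "kwargs": {
  "rows": [0,0,0,9,-33,0,-0.4,0,0,0,9,-33,0,-0.4,0,0,0,9,-33,0,-0.4,0,0,0,9,-33,0,-0.4,0,0,0,9,-33,0,-0.4,0,0,0,9,-33,0,-0.4,0,0,7,5,-15,0,-0.4,0,0,7,0,0,0,-0.4,0,0,7,0,0,0,-0.4,0,0,7,0,0,0,-0.4]
}}

```text
clock: 23.47
position: [0.4937, -0.0236, 0.1559]
tcp_rot: [3.125, 0.028, 2.551]
force: [0.7, -0.3, 0.2]
grip_width: 0.0598
```

```bash
python3 -c "
from h import *
go(.4735,-.0511,.13,145)"
```

```text
t 23.47 pos [ 0.4937 -0.0236  0.1559] rpy [179.1   1.6 146.2] q [-0.05  0.14 -0.47  0.93 -0.    0.54] w 0.0598 F [ 0.7 -0.3  0.2]
turn [1.  1.6 1.2] shift before turn [  2.2 -34.5  25.3] after turn [  0.8 -34.1  25.9]
```

>>> {"fn": "send_rows", "kwargs": {
  "rows": [1,1.6,1.2,0,-15,3,-0.4,0,0,0,0,-10,5,-0.4,0,0,0,0,-4,10,-0.4,0,0,0,0,0,0,-0.4,0,0,0,0,0,0,-0.4]
}}

```text
clock: 23.88
position: [0.4779, -0.0491, 0.1392]
tcp_rot: [3.139, 0.005, 2.525]
force: [0.4, 0.4, 0.1]
grip_width: 0.0595
```

```bash
python3 -c "
from h import *
go(.4735,-.0511,.03,145)
L=[proj(X,'wrist')[0] for X in ([.4735,-.0511,.05],[.494,-.0654,.05],[.453,-.0368,.05])]
im=vision.get_image('wrist')
cv2.imwrite('pics/t4.png',vision.get_image('top'))
for p in L: print(p);cv2.circle(im,tuple(int(v) for v in p),1,(0,0,255),-1)
cv2.imwrite('pics/w8.png',cv2.resize(im[60:340,60:460],None,fx=2,fy=2))"
```

```text
t 23.88 pos [ 0.4779 -0.0491  0.1392] rpy [179.8   0.3 144.7] q [-0.1   0.16 -0.49  0.91  0.    0.51] w 0.0595 F [0.4 0.4 0.1]
turn [ 0.2  0.3 -0.3] shift before turn [  2.9  -4.5 109.2] after turn [  2.4  -4.2 109.2]
[249.0644359  203.50779663]
[249.47589216 232.92610911]
[248.66250505 172.06082309]
```

View pics/w8.png

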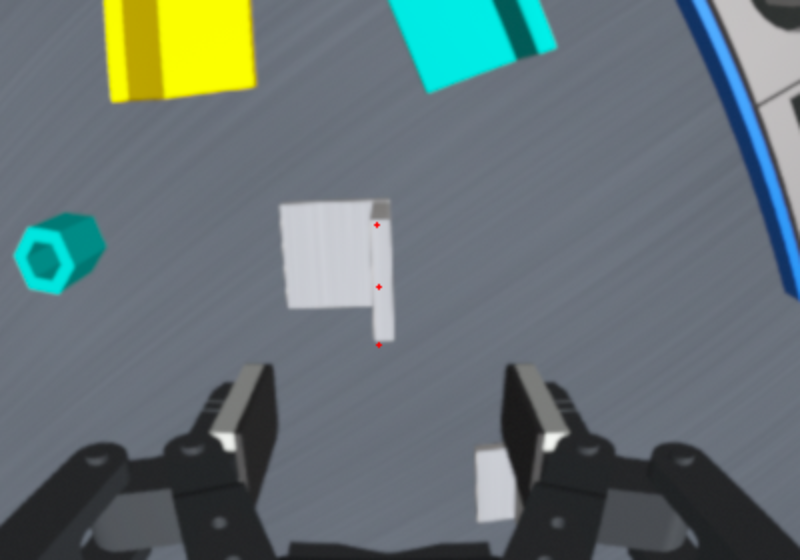

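```bash
python3 -c "
import cv2
im=cv2.imread('pics/t4.png');cv2.imwrite('pics/t4c.png',cv2.resize(im[125:245,105:225],None,fx=4,fy=4))"
```

```text
(no output)
```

View pics/t4c.png

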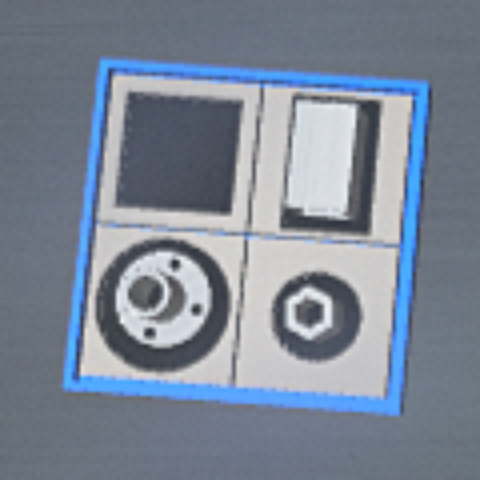

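```bash
python3 -c "
from h import *
c=px([251.5,200.3],'wrist',.05)[0];print(c)
go(c[0],c[1],.03,144.7)
print(px(np.array([[324,156]])/4+[105,125],'top',.05))"
```

```text
[ 0.47236309 -0.04777463  0.05      ]
t 23.98 pos [ 0.4778 -0.0488  0.1393] rpy [179.8   0.2 144.7] q [-0.1   0.16 -0.49  0.92  0.    0.51] w 0.0596 F [-0.2 -0.   0.9]
turn [0.2 0.2 0. ] shift before turn [  5.5  -2.6 109.2] after turn [  5.1  -2.3 109.3]
[[0.56735088 0.18555085 0.05      ]]
```

>>> {"fn": "send_rows", "kwargs": {
  "rows": [0,0,0,3,-2,10,-0.4,0,0,0,0,0,25,-0.4,0,0,0,0,0,25,-0.4,0,0,0,0,0,20,-0.4,0,0,0,0,0,8,-0.4,0,0,0,0,0,0,-0.4]
}}

```text
clock: 24.48
position: [0.4791, -0.0467, 0.0513]
tcp_rot: [3.134, 0.012, 2.531]
force: [-0.3, 0.1, 0.4]
grip_width: 0.0595
```

```bash
python3 -c "
from h import *
go(.4730,-.0490,.03,144.7)"
```

```text
t 24.48 pos [ 0.4791 -0.0467  0.0513] rpy [179.5   0.7 145. ] q [-0.1   0.25 -0.61  0.7   0.    0.51] w 0.0595 F [-0.3  0.1  0.4]
turn [0.5 0.7 0.3] shift before turn [ 3.9 -5.6 21.2] after turn [ 3.7 -5.4 21.3]
```

>>> {"fn": "send_rows", "kwargs": {
  "rows": [0.4,0.7,0,4,-5,6,-0.4,0,0,0,0,0,8,-0.4,0,0,0,0,0,5,-0.4,0,0,0,0,0,2,-0.4,0,0,0,0,0,0,-0.4]
}}

```text
clock: 24.9
position: [0.4749, -0.0483, 0.0311]
tcp_rot: [3.139, 0.001, 2.532]
force: [-0.1, 0.4, 0.8]
grip_width: 0.0599
```

```bash
python3 -c "
from h import *
go(.4730,-.0490,.03,144.7)
cv2.imwrite('pics/w9.png',vision.get_image('wrist'))"
```

```text
t 24.9 pos [ 0.4749 -0.0483  0.0311] rpy [1.799e+02 1.000e-01 1.451e+02] q [-0.1   0.28 -0.63  0.66  0.    0.51] w 0.0599 F [-0.1  0.4  0.8]
turn [0.1 0.1 0.4] shift before turn [ 1.2 -1.7  1.1] after turn [ 1.2 -1.7  1.1]
```

View pics/w9.png

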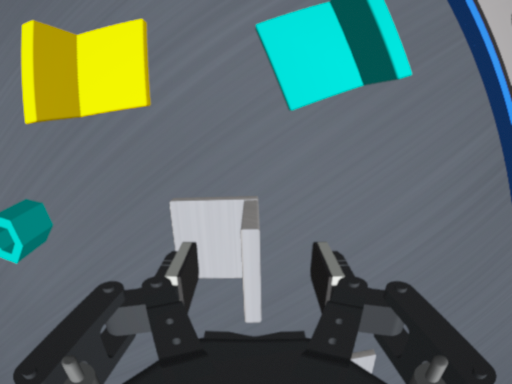

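>>> {"fn": "send_rows", "kwargs": {
  "rows": [0,0,0,0,0,0,1,0,0,0,0,0,0,1,0,0,0,0,0,0,1,0,0,0,0,0,0,1,0,0,0,0,0,0,1,0,0,0,0,0,0,1,0,0,0,0,0,0,1]
}}

```text
clock: 25.53
position: [0.4762, -0.0487, 0.0328]
tcp_rot: [3.138, 0.004, 2.532]
force: [0.3, -0.0, -1.5]
grip_width: 0.0068
```

```bash
python3 -c "
from h import *
go(.4730,-.0490,.03,144.7)"
```

```text
t 25.53 pos [ 0.4762 -0.0487  0.0328] rpy [179.8   0.2 145.1] q [-0.1   0.28 -0.62  0.66  0.    0.51] w 0.0068 F [ 0.3 -0.  -1.5]
turn [0.2 0.2 0.4] shift before turn [ 2.5 -2.1  2.8] after turn [ 2.5 -2.1  2.8]
```

>>> {"fn": "send_rows", "kwargs": {
  "rows": [0,0,0,0,0,-8,1,0,0,0,0,0,-20,1,0,0,0,0,0,-30,1,0,0,0,0,0,-30,1,0,0,0,0,0,-15,1,0,0,0,0,0,0,1]
}}

```text
clock: 26.03
position: [0.4717, -0.048, 0.1393]
tcp_rot: [3.142, -0.004, 2.532]
force: [0.5, 0.0, -3.8]
grip_width: 0.0072
```

```bash
python3 -c "
from h import *
go(.5977,.2837,.13,84.9)
cv2.imwrite('pics/w10.png',vision.get_image('wrist'))"
```

```text
t 26.03 pos [ 0.4717 -0.048   0.1393] rpy [180.   -0.2 145.1] q [-0.1   0.15 -0.5   0.92  0.    0.51] w 0.0072 F [ 0.5  0.  -3.8]
turn [-0.1 -0.2 60.2] shift before turn [ 86.6 344.1   9.7] after turn [341.6  96.    9.3]
```

View pics/w10.png

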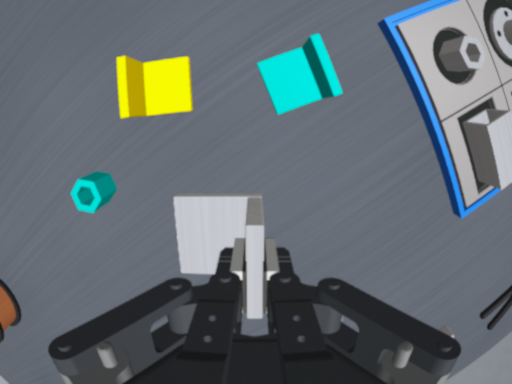

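>>> {"fn": "send_rows", "kwargs": {
  "rows": [0,0,6,0,0,0,1,0,0,6,0,0,0,1,0,0,6,0,0,0,1,0,0,6,0,0,0,1,0,0,6,0,0,0,1,0,0,6,0,0,0,1,0,0,6,0,0,0,1,0,0,6,0,0,0,1,0,0,6,0,0,0,1,0,0,4,0,0,0,1]
}}

```text
clock: 26.92
position: [0.462, -0.0468, 0.1247]
tcp_rot: [-3.119, -0.002, 1.471]
force: [-0.4, -0.2, -1.7]
grip_width: 0.0072
```

```bash
python3 -c "
from h import *
go(.5977,.2837,.13,84.9)"
```

```text
t 26.92 pos [ 0.462  -0.0468  0.1247] rpy [-1.787e+02 -1.000e-01  8.430e+01] q [-0.1   0.16 -0.52  0.91  0.    1.57] w 0.0072 F [-0.4 -0.2 -1.7]
turn [-1.3 -0.1 -0.6] shift before turn [342.4 102.   -6.8] after turn [341.2 105.8  -5.3]
```

>>> {"fn": "send_rows", "kwargs": {
  "rows": [-1.2,0,0,20,6,-2,1,0,0,0,38,12,-2,1,0,0,0,38,12,-2,1,0,0,0,38,12,-2,1,0,0,0,38,12,0,1,0,0,0,38,12,0,1,0,0,0,38,12,0,1,0,0,0,30,10,0,1,0,0,0,20,7,0,1,0,0,0,10,3,0,1]
}}

```text
clock: 27.75
position: [0.5856, 0.2583, 0.1117]
tcp_rot: [-3.118, 0.007, 1.459]
force: [0.2, -0.5, -1.6]
grip_width: 0.0074
```

```bash
python3 -c "
from h import *
go(.5977,.2837,.13,84.9)"
```

```text
t 27.75 pos [0.5856 0.2583 0.1117] rpy [-178.6    0.4   83.6] q [ 0.41  0.48 -0.1   1.01  0.01  2.09] w 0.0074 F [ 0.2 -0.5 -1.6]
turn [-1.4  0.4 -1.3] shift before turn [ 26.5   8.7 -18.7] after turn [ 26.4   9.8 -18.3]
```

>>> {"fn": "send_rows", "kwargs": {
  "rows": [-1.3,0.4,-1,15,6,0,1,0,0,0,8,2,3,1,0,0,0,0,0,6,1,0,0,0,0,0,0,1,0,0,0,0,0,0,1]
}}

```text
clock: 28.17
position: [0.5934, 0.2805, 0.0957]
tcp_rot: [-3.135, 0.004, 1.48]
force: [0.3, -0.1, -2.9]
grip_width: 0.0071
```

```bash
python3 -c "
from h import *
go(.5977,.2837,.043,84.9)
cv2.imwrite('pics/w11.png',vision.get_image('wrist'))"
```

```text
t 28.17 pos [0.5934 0.2805 0.0957] rpy [-179.6    0.2   84.8] q [ 0.44  0.51 -0.1   0.97 -0.    2.1 ] w 0.0071 F [ 0.3 -0.1 -2.9]
turn [-0.4  0.2 -0.1] shift before turn [ 3.8  4.3 52.7] after turn [ 3.5  4.  52.7]
```

View pics/w11.png

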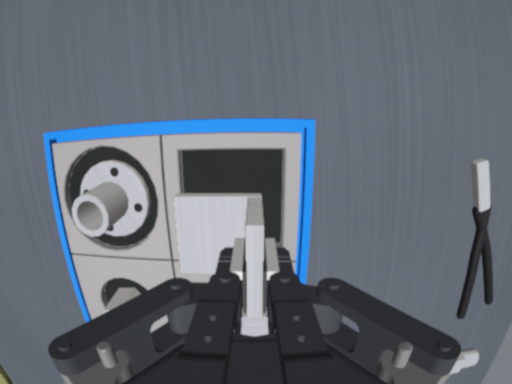

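>>> {"fn": "send_rows", "kwargs": {
  "rows": [0,0,0,3,4,10,1,0,0,0,0,0,12,1,0,0,0,0,0,10,1,0,0,0,0,0,5,1,0,0,0,0,0,0,1]
}}

```text
clock: 28.63
position: [0.5977, 0.2794, 0.0555]
tcp_rot: [-3.135, 0.005, 1.475]
force: [-0.4, -0.4, -4.0]
grip_width: 0.007
```

```bash
python3 -c "
from h import *
go(.5977,.2837,.043,84.9)"
```

```text
t 28.63 pos [0.5977 0.2794 0.0555] rpy [-179.6    0.3   84.5] q [ 0.44  0.55 -0.13  0.9  -0.    2.1 ] w 0.007 F [-0.4 -0.4 -4. ]
turn [-0.4  0.3 -0.4] shift before turn [ 4.4 -0.3 12.5] after turn [ 4.3 -0.4 12.5]
```

>>> {"fn": "send_rows", "kwargs": {
  "rows": [0,0,0,4,0,4,1,0,0,0,0,0,4,1,0,0,0,0,0,3,1,0,0,0,0,0,1,1,0,0,0,0,0,0,1]
}}

```text
clock: 29.05
position: [0.5981, 0.2835, 0.043]
tcp_rot: [-3.136, 0.005, 1.475]
force: [-0.1, 0.5, -3.4]
grip_width: 0.007
```

```bash
python3 -c "
from h import *
go(.5977,.2837,.043,84.9)"
```

```text
t 29.05 pos [0.5981 0.2835 0.043 ] rpy [-179.7    0.3   84.5] q [ 0.44  0.57 -0.14  0.87 -0.    2.11] w 0.007 F [-0.1  0.5 -3.4]
turn [-0.3  0.3 -0.4] shift before turn [ 0.1 -0.4 -0. ] after turn [ 0.1 -0.4 -0. ]
```

>>> {"fn": "send_rows", "kwargs": {
  "rows": [0,0,0,0,0,1.5,1,0,0,0,0,0,0,1]
}}

```text
clock: 29.22
position: [0.5986, 0.2838, 0.0432]
tcp_rot: [-3.137, 0.005, 1.475]
force: [-0.0, 1.0, -3.0]
grip_width: 0.007
```

>>> {"fn": "send_rows", "kwargs": {
  "rows": [0,0,0,0,0,2,1,0,0,0,0,0,1,1,0,0,0,0,0,0,1]
}}

```text
clock: 29.47
position: [0.5991, 0.2841, 0.043]
tcp_rot: [-3.139, 0.004, 1.475]
force: [0.3, -0.1, -2.9]
grip_width: 0.0073
```

>>> {"fn": "send_rows", "kwargs": {
  "rows": [0,0,0,0,0,3,1,0,0,0,0,0,2,1]
}}

```text
clock: 29.63
position: [0.5996, 0.2842, 0.0426]
tcp_rot: [-3.141, 0.003, 1.475]
force: [-7.4, -3.5, 13.6]
grip_width: 0.0071
```

Contact confirmed: the force rose to +14 N, so the piece is on the floor. Releasing.

>>> {"fn": "send_rows", "kwargs": {
  "rows": [0,0,0,0,0,0,0.7,0,0,0,0,0,0,0.5,0,0,0,0,0,0,0.3,0,0,0,0,0,0,0.2,0,0,0,0,0,0,0.2,0,0,0,0,0,-10,0.2,0,0,0,0,0,-25,0.2,0,0,0,0,0,-35,0.2,0,0,0,0,0,-35,0.2,0,0,0,0,0,-20,0]
}}

```text
clock: 30.47
position: [0.5962, 0.2831, 0.1666]
tcp_rot: [-3.132, 0.008, 1.475]
force: [0.8, 0.5, 0.6]
grip_width: 0.0422
```

>>> {"fn": "send_rows", "kwargs": {
  "rows": [0,0,0,-35,0,0,-0.5,0,0,0,-39,-5,0,-0.5,0,0,0,-39,-5,0,-0.5,0,0,0,-39,-5,0,-0.5,0,0,0,-39,-5,0,-0.5,0,0,0,-20,0,0,-0.5,0,0,0,0,0,0,-0.5,0,0,0,0,0,0,-0.5]
}}

```text
clock: 31.13
position: [0.5609, 0.0709, 0.1811]
tcp_rot: [3.133, -0.0, 1.48]
force: [-0.3, 0.2, 0.4]
grip_width: 0.0641
```

```bash
python3 -c "
from h import *
go(.5977,.2837,.13,84.9)
t=vision.get_image('top');cv2.imwrite('pics/t5.png',t);cv2.imwrite('pics/s5.png',vision.get_image('side'))
cv2.imwrite('pics/t5c.png',cv2.resize(t[125:245,105:225],None,fx=5,fy=5,interpolation=cv2.INTER_CUBIC))"
```

```text
t 31.13 pos [0.5609 0.0709 0.1811] rpy [179.5  -0.   84.8] q [ 0.13  0.27 -0.24  1.05 -0.    1.79] w 0.0641 F [-0.3  0.2  0.4]
turn [ 0.5 -0.  -0.1] shift before turn [215.3  16.8  51.3] after turn [215.2  17.7  51.1]
```

View pics/t5c.png

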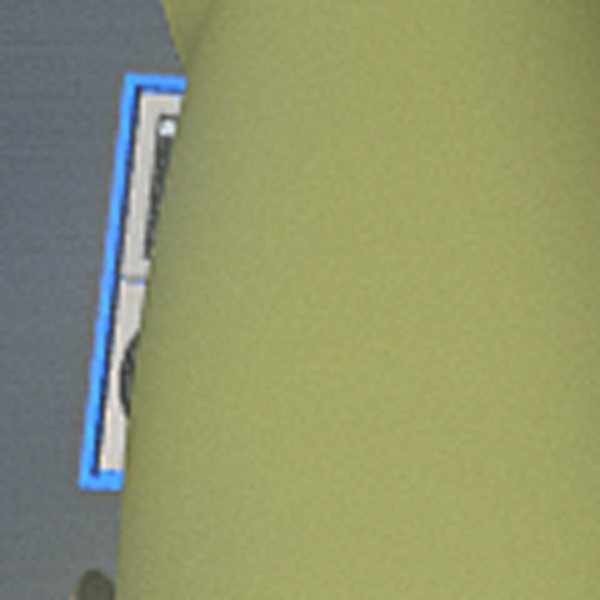

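View pics/s5.png

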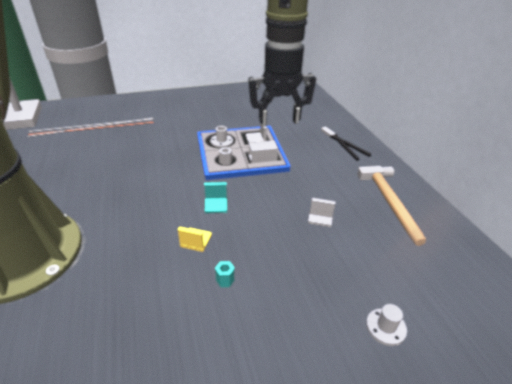

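View pics/t5.png

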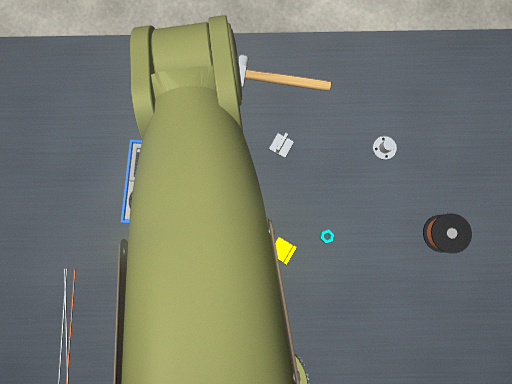

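>>> {"fn": "send_rows", "kwargs": {
  "rows": [0,0,0,-35,-5,0,-0.5,0,0,0,-39,-5,0,-0.5,0,0,0,-39,-5,0,-0.5,0,0,0,-39,-5,0,-0.5,0,0,0,-39,0,0,-0.5,0,0,0,-30,0,0,-0.5,0,0,0,-10,0,0,-0.5,0,0,0,0,0,0,-0.5,0,0,0,0,0,0,-0.5]
}}

```text
clock: 31.98
position: [0.5289, -0.1518, 0.1802]
tcp_rot: [3.129, -0.005, 1.504]
force: [0.0, -0.1, 0.2]
grip_width: 0.064
```

```bash
python3 -c "
from h import *
t=vision.get_image('top');s=vision.get_image('side')
cv2.imwrite('pics/t6c.png',cv2.resize(t[125:245,105:225],None,fx=5,fy=5,interpolation=cv2.INTER_CUBIC))
cv2.imwrite('pics/s6c.png',cv2.resize(s[100:190,180:300],None,fx=5,fy=5,interpolation=cv2.INTER_CUBIC))
print(monitor.read_state()['position'])"
```

```text
[ 0.52885869 -0.1510315   0.18014915]
```

View pics/t6c.png

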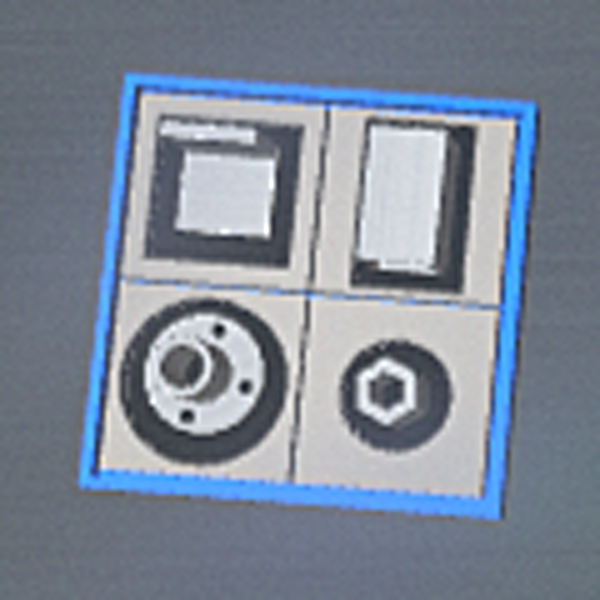

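View pics/s6c.png

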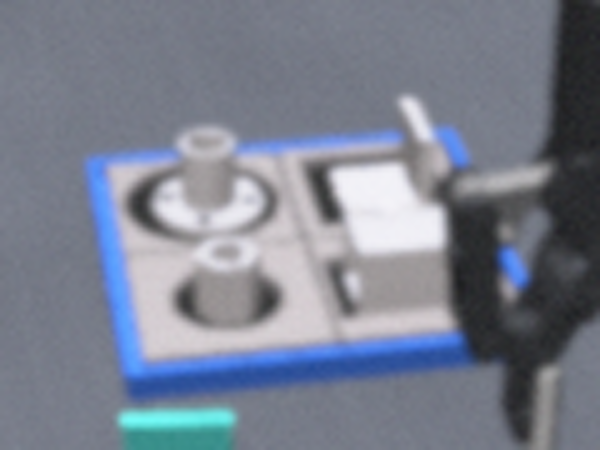

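```bash
python3 -c "
from h import *
f=lambda p,z: px((np.array(p,float)+.5)/5-.5+[105,125],'top',z)
np.set_printoptions(precision=4,suppress=True)
n=f([[176,232],[271,238]],.018);w=f([[163,120],[256,142]],.06);print(n,w)
a=n[0]-n[1];print(np.linalg.norm(a))
m=n.mean(0)[:2]; print('angle mid',m+.025*np.array([.996,-.089]), w.mean(0)[:2]-.021*np.array([.996,-.089]),'target .577 .2881')
print('nut',f([[388,391]],.046),'t .4685 .1974');print('flange',f([[185,365]],.055),'t .4774 .2970')
print('tube',f([[369,121],[446,129],[435,270],[357,263]],.05).mean(0),'t .5681 .1885')
"
```

```text
[[0.5562 0.3147 0.018 ]
 [0.5523 0.264  0.018 ]] [[0.6074 0.3094 0.06  ]
 [0.5952 0.2613 0.06  ]]
0.05085225915034219
angle mid [0.5792 0.2871] [0.5803 0.2872] target .577 .2881
nut [[0.4674 0.1954 0.046 ]] t .4685 .1974
flange [[0.4813 0.2971 0.055 ]] t .4774 .2970
tube [0.5682 0.1883 0.05  ] t .5681 .1885
```

```bash
python3 -c "
from plant import arm
print(arm.hand_in())"
```

```text
the job is handed in; nothing more can be done
None
```

All four parts are in the tray: the bored flange, the grey hexagon nut, the square tube and the grey angle piece. Each lies in its own recess, the same way up as it started. I handed the job in at about 32 s, with the arm clear of everything.

The last top picture puts each part close to its recess centre, against limits of 15–17 mm:

| Part | Offset from recess centre |
|---|---|
| Flange | about 4 mm |
| Nut | about 2 mm |
| Tube | under 1 mm |
| Angle | about 3 mm |

- **Seating:** in the top and side views all four look upright and inside their recesses. I did not measure tilt or height. The angle took a few extra small downward moves before the wrist force rose to about 14 N and confirmed it was on the floor. The other three I released at the calculated floor height.
- **Look-alikes:** the solid flange and the tee stayed at the same pixels as at the start. The arm did not touch the turquoise and yellow pieces.
- **Disagreements:**
  - The top and wrist cameras differed by about 3 mm on the angle's wall, so I aimed between the two.
  - The arm overshot some short moves, by up to about 10 mm. I corrected these by measuring again before each grasp and each placing.

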